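# Reload the row of flat samples onto the analyser's sloping feed shelf

### The arm

A 6-joint arm with a two-finger parallel gripper is mounted at the origin on the work surface. World frame = base frame: x ahead of the robot, y to its left, z up, the work surface at z = 0. Lengths are in mm, angles in rad, forces in N, time in s.
With the tool pointing down it reaches from about 275 to 850 mm from the base axis. Payload 19 kg.
Tool frame: the origin (TCP) lies at the very end of the fingers, on their centre line; the grasp point (between the pads) lies 19 mm behind it (bot.grip_depth is the distance from the TCP to the grasp point, in mm); x points along the fingers, z is the direction in which the jaws open and shut, and the axes are right-handed (so a half turn about x gives the same grasp; the last joint's range is limited). The gripper opens to 85 mm and grips with 20 to 120 N. Pads are 22 mm wide; open, the fingers measure 114 mm over their backs; the gripper's body (76 mm by 85 mm) begins 54 mm behind the grasp point. The pads swing forward as they close: fully open they stand 13 mm farther back than shut.
Start: joints at [-1.388, 0.15, 1.437, -0, 1.554, -0.134], TCP at [179.101, -546.359, 191.867] pointing down, gripper open.
Joint ranges: [-2.8, 2.8], [-0.68, 2.1], [0.12, 2.68], [-1.39, 4.53], [0.16, 2.79], [-2.81, 2.81]. Speed limits (rad/s): [1.89, 1.89, 2.22, 3.01, 3.01, 3.01].

### API

Orientations are given as a unit quaternion [w, x, y, z].
In Python, from cell import bot gives the robot as it stands.
- The arm moves only by the tool carry_out, never from a script. Its argument "commands" is one flat list of numbers, 7 for each row, row after row: the shift along the world's x, y, z normalised to -1 to 1, where 1 is 2 cm, then the turn, a rotation vector about the world's x, y, z normalised to -1 to 1, where 1 is 4 degrees, then the gripper command: -1 is shut, 1 is fully open, values between are in proportion. In form: [tx, ty, tz, rx, ry, rz, fingers, tx, ty, tz, rx, ry, rz, fingers, ...]. A call has exactly 8 rows; each row shifts and turns the commanded pose from where the row before left it; what a row does not reach is not made up. A row lasts 1/10 s, in which the tool goes at most 50 mm and 8.59 degrees, less where a joint would pass 70% of its speed; a pose out of reach is approached as far as the arm can. A call with a number of a shift or a turn outside -1 to 1 is refused whole. A call with a gripper value outside its range is refused whole. The fingers move at their own pace and stop on an object; "squeeze" is the grip in N (left out, the last holds). Time passes only in rows, so rows that do not move let the fingers close, or fill a call up. It gives the time, the measured TCP pose, the force and the opening at its end, in the units of the state.
- bot.get_state(): the state, without advancing time (a new reading comes with each control period).
- bot.grab_frame(name): name is "scene" or "top" or "wrist"; returns a dict with "color" (420x560x3 uint8, red, green, blue), "vfov" (degrees; the focal length in pixels is half the picture's height over the tangent of half this angle, whatever the lens; pixels are square), "cx", "cy" (the principal point, pixels), "R" (3x3) and "t" (3): a world point X has camera coordinates R X + t; the wrist camera has in their place "mount" (4x4, takes a point from camera to tool coordinates, whose origin is the TCP and whose axes are the tool frame's). Camera axes: x right, y down, z forward; pixel columns grow to the right and rows downward; lengths in mm; the calibration is good to about 2 mm. The wrist camera is an equidistant fisheye: a pixel r from the principal point sees the ray r / f radians off the axis. A picture is of the moment at which its call begins: read the wrist's pose just before it. There is no depth.
- bot.finish_job(): hands the job in, once; it reports no verdict.
The state is a dict: "time_s": time; "joint_positions": joint angles; "joint_vel": joint speeds; "effort": joint torques, N m; "position": TCP position; "tcp_rot": TCP orientation; "force": force on the tool from outside, world axes, zero at the start; "ft_torque": the same for the moment, N m; "gripper_width": opening from 0.0 (shut) to 1.0 (fully open).
Only numpy, scipy, OpenCV 4.12 (cv2) and the standard library are available. Lean on these libraries where they do the work, as an engineer would, in place of code of your own. Each camera call takes 0.05 s, during which the arm holds its last target.

### The job

Move the four flat samples from the intake tray to the sloping feed shelf in reverse order: the one at the tray's left end (as the robot sees it) goes in the shelf's rightmost lane, the next one in the lane beside it, and so on. Lay each in the middle of its lane, flat on the slope with its lower edge against the backstop; the oblong one has its long side running up the slope. Let go of them all at the end.

Things in the scene. Friction and masses are not known exactly. Their poses are not given: they have to be found in the camera images.
- oblong_mid (a point): Centre, half-way up (8 mm above its underside), of the loose oblong sample: white ceramic slab, 66 x 30 mm in plan (long along its x), 16 mm thick; z up, about 40 to 130 g. It starts lying flat on its own pad on the tray, its sides turned at most 0.1 rad from the tray's axes.
- square_mid (a point): Centre, half-way up (8 mm above its underside), of the loose square sample: plain aluminium square block, 36 x 36 mm in plan, 16 mm thick; z up, about 40 to 130 g. It starts lying flat on its own pad on the tray, its sides turned at most 0.1 rad from the tray's axes.
- disc_mid (a point): Centre, half-way up (8 mm above its underside), of the loose disc sample: plain solid aluminium disc, 40 mm diameter, 16 mm thick; z up, about 40 to 130 g. It starts lying flat on its own pad on the tray, its sides turned at most 0.1 rad from the tray's axes.
- ring_mid (a point): Centre, half-way up (8 mm above its underside), of the loose ring sample: plain aluminium ring, 44 mm outside, 24 mm hole, 16 mm thick; z up, about 40 to 130 g. It starts lying flat on its own pad on the tray, its sides turned at most 0.1 rad from the tray's axes.
- oblong_pad: Thin black rubber pad, 74 x 38 mm, 3 mm thick, fixed on the tray under the oblong sample at the start; it stays there and so marks that sample's place in the row. Origin at the centre of its underside.
- square_pad: Thin black rubber pad, 44 x 44 mm, 3 mm thick, fixed on the tray under the square sample at the start; it stays there and so marks that sample's place in the row. Origin at the centre of its underside.
- disc_pad: Thin black rubber pad, 48 mm round, 3 mm thick, fixed on the tray under the disc sample at the start; it stays there and so marks that sample's place in the row. Origin at the centre of its underside.
- ring_pad: Thin black rubber pad, 52 mm round, 3 mm thick, fixed on the tray under the ring sample at the start; it stays there and so marks that sample's place in the row. Origin at the centre of its underside.
- tray: Fixed grey intake tray, 340 mm long (its y, to the robot's left) by 96 mm, top 12 mm above the bench; origin at the centre of its underside. Four places at y = -120, -40, +40, +120 mm, one pad on each; which sample is where varies. Tray and shelf stand one behind the other, either nearer the robot, each turned at most 0.12 rad.
- slope (a point): Fixed blue feed shelf, 340 mm long, 90 mm up its slope, rising 15 degrees away from the robot. Point: on the surface at the foot of the backstop (low edge, robot's side, 12 mm high), mid-length, 18 mm above the bench. x up the slope, y to the robot's left, z out of the surface. Flush white lines part four lanes, centred at y = -120, -40, +40, +120 mm. Samples do not slide by themselves.
There are look-alikes about, which are no part of the job. Leave any orange or yellow look-alike of the part that bears oblong_mid alone. Leave any yellow look-alike of the part that bears square_mid alone.

How it is judged (in metres and radians):
At the end, for the whole second after the job is handed in: Every sample is in the lane that mirrors its start place on the tray (within 15 mm of the lane's centre line), flat on the slope (within 0.1 rad, and 4 mm in height), its lower edge no more than 10 mm from the backstop, the oblong within 0.25 rad of straight up the slope; all at rest (((y of oblong_pad in the frame of tray between -0.14 and -0.1 m and y of oblong_mid in the frame of slope between 0.105 and 0.135 m) or (y of oblong_pad in the frame of tray between -0.06 and -0.02 m and y of oblong_mid in the frame of slope between 0.025 and 0.055 m) or (y of oblong_pad in the frame of tray between 0.02 and 0.06 m and y of oblong_mid in the frame of slope between -0.055 and -0.025 m) or (y of oblong_pad in the frame of tray between 0.1 and 0.14 m and y of oblong_mid in the frame of slope between -0.135 and -0.105 m)) and x of oblong_mid in the frame of slope between 0.027 and 0.043 m and z of oblong_mid in the frame of slope between 0.004 and 0.012 m and angle between the z axis of each of oblong_mid, square_mid, disc_mid, ring_mid and the z axis of slope, either way round below 0.1 rad and linear speed of each of oblong, square, disc, ring below 0.02 m/s and ((y of square_pad in the frame of tray between -0.14 and -0.1 m and y of square_mid in the frame of slope between 0.105 and 0.135 m) or (y of square_pad in the frame of tray between -0.06 and -0.02 m and y of square_mid in the frame of slope between 0.025 and 0.055 m) or (y of square_pad in the frame of tray between 0.02 and 0.06 m and y of square_mid in the frame of slope between -0.055 and -0.025 m) or (y of square_pad in the frame of tray between 0.1 and 0.14 m and y of square_mid in the frame of slope between -0.135 and -0.105 m)) and x of square_mid in the frame of slope between 0.012 and 0.028 m and z of square_mid in the frame of slope between 0.004 and 0.012 m and ((y of disc_pad in the frame of tray between -0.14 and -0.1 m and y of disc_mid in the frame of slope between 0.105 and 0.135 m) or (y of disc_pad in the frame of tray between -0.06 and -0.02 m and y of disc_mid in the frame of slope between 0.025 and 0.055 m) or (y of disc_pad in the frame of tray between 0.02 and 0.06 m and y of disc_mid in the frame of slope between -0.055 and -0.025 m) or (y of disc_pad in the frame of tray between 0.1 and 0.14 m and y of disc_mid in the frame of slope between -0.135 and -0.105 m)) and x of disc_mid in the frame of slope between 0.014 and 0.03 m and z of disc_mid in the frame of slope between 0.004 and 0.012 m and ((y of ring_pad in the frame of tray between -0.14 and -0.1 m and y of ring_mid in the frame of slope between 0.105 and 0.135 m) or (y of ring_pad in the frame of tray between -0.06 and -0.02 m and y of ring_mid in the frame of slope between 0.025 and 0.055 m) or (y of ring_pad in the frame of tray between 0.02 and 0.06 m and y of ring_mid in the frame of slope between -0.055 and -0.025 m) or (y of ring_pad in the frame of tray between 0.1 and 0.14 m and y of ring_mid in the frame of slope between -0.135 and -0.105 m)) and x of ring_mid in the frame of slope between 0.016 and 0.032 m and z of ring_mid in the frame of slope between 0.004 and 0.012 m and angle between the x axis of oblong_mid and the x axis of slope, either way round below 0.25 rad); the robot touches nothing.
It also fails if it takes over 83 s, if anything falls off the work surface, if the arm or the gripper's body presses on something with over 40 N, if the wrist force passes 120 N, or if a joint passes its speed limit or range.

## Working session

There is one attempt and no reset: what is moved stays moved. The work goes in short steps, Python scripts to look and compute and a tool call to move; the robot and the scene stay as the last step left them, time stands still between calls to the robot, and variables do not carry over. Pictures are saved under pics/ and viewed, and the job is handed in when it is done.

Besides the shell and the picture viewer there is one more tool, called after ">>>" by a JSON object that holds its "name" and its "arguments". carry_out: Moves the arm, as the interface text tells. Scaled input: -1 to 1 covers 2 cm each way for a shift and 4 degrees each way for a turn. Its arguments: {"type":"object","properties":{"commands":{"type":"array"},"squeeze":{"type":"number"}},"required":["commands"]}

```bash
ls; mkdir -p pics
python3 - <<'E'
from cell import bot
import cv2
s=bot.get_state();print(s)
for n in ["scene","top","wrist"]:
    f=bot.grab_frame(n); cv2.imwrite(f"pics/{n}0.png",f["color"][:,:,::-1]); print(n,{k:v for k,v in f.items() if k!="color"})
E
```

```text
pics
{'time_s': 0.0, 'joint_positions': array([-1.38801885e+00,  1.51005676e-01,  1.43800657e+00, -2.41719260e-05,
        1.55380570e+00, -1.33995180e-01]), 'joint_vel': array([ 0.00039315, -0.00039718, -0.00060895, -0.00069202, -0.00305212,
        0.0003227 ]), 'effort': array([-1.10068097e-03, -7.13049960e+01, -5.70866203e+01, -2.99557923e-04,
        8.79989559e-03, -1.16590812e-05]), 'position': array([ 179.03597915, -546.11384608,  191.27646091]), 'tcp_rot': array([ 0.5722844 ,  0.41517145,  0.57292359, -0.4145863 ]), 'force': array([-0.50882175,  0.04635548, -0.17088862]), 'ft_torque': array([-0.01435837, -0.05481489, -0.02787851]), 'gripper_width': 0.9971600646845168}
scene {'vfov': 42.72785233213995, 'cx': 273.6346990613231, 'cy': 215.1363591389108, 'R': array([[-0.57719123,  0.81660827, -0.00110285],
       [ 0.59708529,  0.42110695, -0.68275771],
       [-0.55708118, -0.39474026, -0.73064402]]), 't': array([ 345.70427713, -287.40651243, 1326.44900162])}
top {'vfov': 43.780046855013126, 'cx': 278.1436089967712, 'cy': 197.06698579101428, 'R': array([[ 1.05284274e-03, -9.99996971e-01, -2.22453185e-03],
       [-9.89165727e-01, -7.14873700e-04, -1.46801411e-01],
       [ 1.46799377e-01,  2.35498946e-03, -9.89163483e-01]]), 't': array([-21.6062388 , 592.43947043, 859.11680292])}
wrist {'vfov': 65.70646984690485, 'cx': 283.3744198957199, 'cy': 205.89552176897303, 'mount': array([[-7.49803290e-05, -2.60790883e-01,  9.65395313e-01,
        -1.82372293e+02],
       [-9.62794090e-04, -9.65394849e-01, -2.60790833e-01,
         6.63003072e+01],
       [ 9.99999534e-01, -9.49031084e-04, -1.78702298e-04,
         9.86624876e-02],
       [ 0.00000000e+00,  0.00000000e+00,  0.00000000e+00,
         1.00000000e+00]])}
```

View pics/scene0.png

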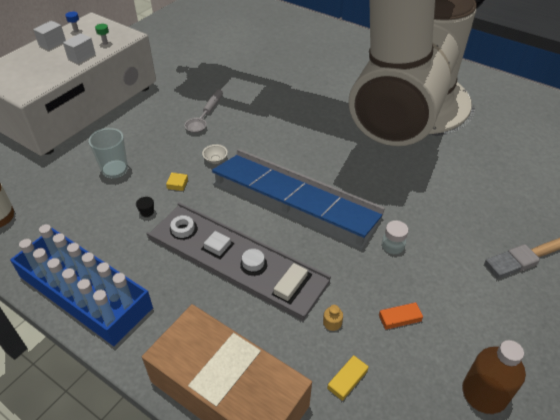

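View pics/top0.png

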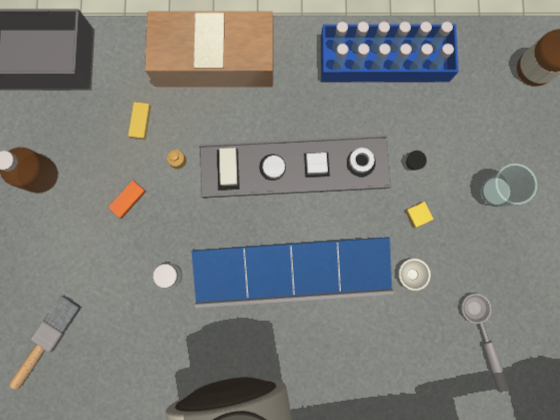

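View pics/wrist0.png

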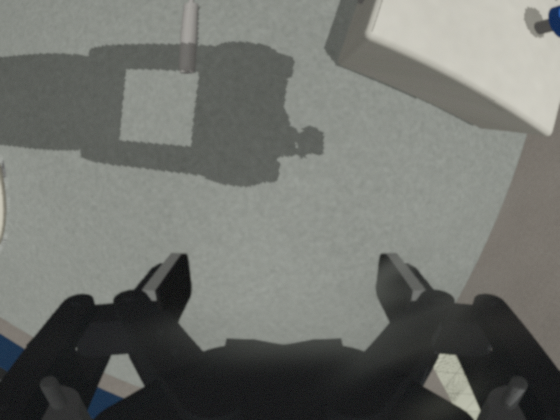

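Top view: the tray is behind the shelf. From the left the samples are oblong (u≈228), disc (273), square (317) and ring (362). The blue shelf is at v≈240-300. Look-alikes are off to the sides.

```bash
cat > h.py <<'E'
import numpy as np, cv2
from scipy.spatial.transform import Rotation as Ro
def ray(f,u,v):
    fl=f["color"].shape[0]/2/np.tan(np.radians(f["vfov"]/2))
    d=np.array([(u-f["cx"])/fl,(v-f["cy"])/fl,1.]); R=f["R"]
    return -R.T@f["t"], R.T@d
def onplane(f,u,v,p,n):
    o,d=ray(f,u,v); p=np.asarray(p,float);n=np.asarray(n,float)
    return o+d*((p-o)@n)/(d@n)
def proj(f,X):
    fl=f["color"].shape[0]/2/np.tan(np.radians(f["vfov"]/2))
    c=f["R"]@np.asarray(X,float)+f["t"]; return np.array([f["cx"]+fl*c[0]/c[2],f["cy"]+fl*c[1]/c[2]])
def Rs(s): q=s["tcp_rot"]; return Ro.from_quat([q[1],q[2],q[3],q[0]])
E
python3 - <<'E'
from cell import bot
from h import *
f=bot.grab_frame("top"); c=f["color"]; hsv=cv2.cvtColor(c,cv2.COLOR_RGB2HSV)
np.set_printoptions(precision=1,suppress=True)
print(Rs(bot.get_state()).as_matrix())
# shelf blue
m=cv2.inRange(hsv,(100,120,40),(125,255,255)); m[:225]=0;m[315:]=0
m=cv2.morphologyEx(m,cv2.MORPH_CLOSE,np.ones((5,5)))
cs=max(cv2.findContours(m,0,cv2.CHAIN_APPROX_NONE)[0],key=cv2.contourArea)
ap=cv2.approxPolyDP(cs,6,True)[:,0]; print("shelf px",ap.tolist(), cv2.contourArea(cs))
# bright samples
sub=hsv[130:205,195:395]
m=((hsv[...,2]>150)&(hsv[...,1]<70)).astype(np.uint8); mm=np.zeros_like(m); mm[140:192,205:385]=m[140:192,205:385]
for k in cv2.findContours(mm,0,cv2.CHAIN_APPROX_NONE)[0]:
    if cv2.contourArea(k)<60: continue
    r=cv2.minAreaRect(k); P=[onplane(f,u,v,[0,0,31],[0,0,1]) for u,v in cv2.boxPoints(r)]
    e=[np.linalg.norm(P[1]-P[0]),np.linalg.norm(P[2]-P[1])]
    print(np.array(r[0]),r[2],"ctr",np.mean(P,0),"size",e,"ang",np.degrees(np.arctan2(*(P[1]-P[0])[[1,0]])))
big=cv2.resize(c[120:320,185:405],None,fx=3.6,fy=3,interpolation=cv2.INTER_CUBIC)
cv2.imwrite("pics/topcrop.png",cv2.resize(c[125:315,190:400],(800,724),interpolation=2)[:600,:,::-1])
cv2.imwrite("pics/traycrop.png",cv2.resize(c[130:205,195:395],(800,300),interpolation=2)[:,:,::-1])
cv2.imwrite("pics/shelfcrop.png",cv2.resize(c[230:315,185:400],(800,316),interpolation=2)[:,:,::-1])
E
```

```text
[[-0.   1.   0.3]
 [ 0.   0.3 -1. ]
 [-1.   0.  -0. ]]
shelf px [[388, 238], [192, 251], [196, 301], [390, 288]] 9826.0
[273.3 166.3] 45.0 ctr [649.5 -12.3  31. ] size [np.float64(37.91466283008526), np.float64(36.71870439354135)] ang -44.2317818406257
[317. 162.] 90.0 ctr [657.2 -89.7  31. ] size [np.float64(35.4808140964406), np.float64(36.13420157258583)] ang -89.96996999021181
[361.8 159.2] 45.0 ctr [ 662.2 -169.    31. ] size [np.float64(42.346967065015754), np.float64(42.633392324105465)] ang -44.866804892812056
[227.8 165.5] 88.21009063720703 ctr [650.8  68.1  31. ] size [np.float64(29.475025890800342), np.float64(66.6280920767161)] ang -88.13527699627866
```

View pics/traycrop.png

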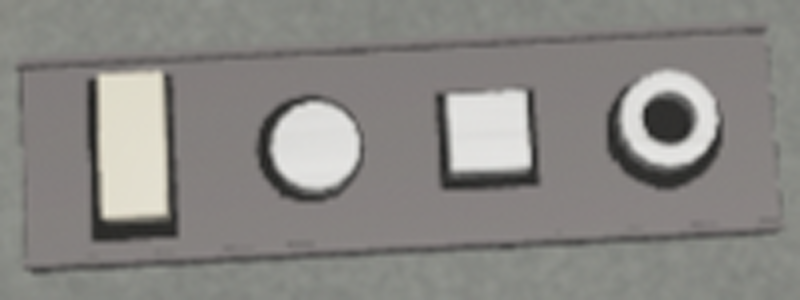

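View pics/shelfcrop.png

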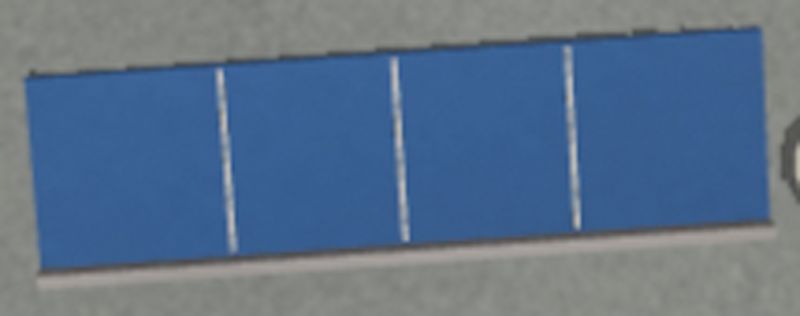

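Run:
```python
from cell import bot
from h import *
np.set_printoptions(precision=1,suppress=True)
f=bot.grab_frame("top"); c=f["color"]; hsv=cv2.cvtColor(c,cv2.COLOR_RGB2HSV)
print("cam",-f["R"].T@f["t"])
m=cv2.inRange(hsv,(100,120,40),(125,255,255))
low=[];up=[]
for u in range(200,386):
    r=np.where(m[225:315,u])[0]+225
    if len(r)>30: low.append((u,r.max()+.5)); up.append((u,r.min()-.5))
L=np.array([onplane(f,u,v,[0,0,18],[0,0,1]) for u,v in low]);U=np.array([onplane(f,u,v,[0,0,41.3],[0,0,1]) for u,v in up])
pl=np.polyfit(L[:,1],L[:,0],1);pu=np.polyfit(U[:,1],U[:,0],1)
print("low x=",pl,"up",pu,"yaw deg",np.degrees(np.arctan(-pl[0])),np.degrees(np.arctan(-pu[0])), "depth",np.median(np.polyval(pu,-50)-np.polyval(pl,-50)),"exp 87")
yaw=np.arctan(-(pl[0]+pu[0])/2)
# plane
n=Ro.from_euler('z',yaw).apply([-np.sin(np.radians(15)),0,np.cos(np.radians(15))])
p0=[np.polyval(pl,-50),-50,18]
ex=Ro.from_euler('z',yaw).apply([np.cos(np.radians(15)),0,np.sin(np.radians(15))]);ey=np.array([-np.sin(yaw),np.cos(yaw),0])
# left/right ends and white lines
Ly=[];Ry=[]; W={0:[],1:[],2:[]}
for v in range(256,284):
    r=np.where(m[v,185:400])[0]+185
    P=[onplane(f,u,v,p0,n)-p0 for u in (r.min()-.5,r.max()+.5)]
    Ly.append(P[0]@ey);Ry.append(P[1]@ey)
    for k,u0 in enumerate((246,293,340)):
        s=c[v,u0-6:u0+7].astype(float)[:,0]; w=s-np.median(s); w[w<20]=0
        if w.sum()>0: W[k].append((onplane(f,(w*np.arange(u0-6,u0+7)).sum()/w.sum(),v,p0,n)-p0)@ey)
print("ends",np.median(Ly),np.median(Ry),[np.median(W[k]) for k in W])
yc=np.mean([np.median(Ly),np.median(Ry)]+[np.median(W[k]) for k in W])
S=p0+ey*yc; print("slope origin",S,"yaw",np.degrees(yaw))
# refine backstop line at S
for nm,ly,xx in (("oblong",-120,37),("disc",-40,24),("square",40,22),("ring",120,26)):
    print(nm,"target mid",S+ey*ly+ex*xx+n*8)
```

```text
cam [459.9 -23.2 936.7]
low x= [ -0.1 422.5] up [ -0.1 509.4] yaw deg 4.0051732562123465 3.8885021471587855 depth 86.7603385928208 exp 87
ends 171.2914092268861 -166.77234645749536 [np.float64(82.3258687598836), np.float64(2.262145713901363), np.float64(-77.8086104085126)]
slope origin [425.9 -47.7  18. ] yaw 3.9468417995601457
oblong target mid [ 467.7 -165.1   35.3]
disc target mid [449.7 -86.2  31.9]
square target mid [442.3  -6.5  31.4]
ring target mid [440.6  73.6  32.5]
```

Run:
```python
from cell import bot
from h import *
s=bot.get_state();R=Rs(s).as_matrix();print(s["time_s"],s["position"],np.degrees(np.arctan2(R[1,2],R[0,2])),R[2])
```

```text
0.25 [ 179.08020936 -546.24957452  191.58123951] -71.84757493944764 [-9.99999783e-01  5.96295640e-05 -6.56481473e-04]
```

>>> {"name": "carry_out", "arguments": {"commands": [1,0.78,0,0,0,-0.47,0.5,1,0.78,0,0,0,-0.47,0.5,1,0.78,0,0,0,-0.47,0.5,1,0.78,0,0,0,-0.47,0.5,1,0.78,0,0,0,-0.47,0.5,1,0.78,0,0,0,-0.47,0.5,1,0.78,0,0,0,-0.47,0.5,1,0.78,0,0,0,-0.47,0.5], "squeeze": 40}}

```text
time_s: 1.05
position: [339.8, -420.8, 191.9]
tcp_rot: [0.513, 0.487, 0.513, -0.487]
force: [1.1, -0.3, -0.6]
gripper_width: 0.749
```

>>> {"name": "carry_out", "arguments": {"commands": [1,0.78,0,0,0,0,0.5,1,0.78,0,0,0,0,0.5,1,0.78,0,0,0,0,0.5,1,0.78,0,0,0,0,0.5,1,0.78,0,0,0,0,0.5,1,0.78,0,0,0,0,0.5,1,0.78,0,0,0,0,0.5,1,0.78,0,0,0,0,0.5]}}

```text
time_s: 1.85
position: [499.8, -296.0, 191.8]
tcp_rot: [0.513, 0.486, 0.513, -0.486]
force: [0.1, 0.0, -0.1]
gripper_width: 0.751
```

>>> {"name": "carry_out", "arguments": {"commands": [1,0.78,-0.6,0,0,0,0.5,1,0.78,-0.6,0,0,0,0.5,1,0.78,-0.6,0,0,0,0.5,1,0.78,-0.6,0,0,0,0.5,1,0.78,-0.6,0,0,0,0.5,1,0.78,-0.6,0,0,0,0.5,1,0.78,-0.6,0,0,0,0.5,1,0.78,-0.6,0,0,0,0.5]}}

```text
time_s: 2.65
position: [659.8, -171.2, 95.2]
tcp_rot: [0.513, 0.486, 0.513, -0.486]
force: [0.2, -0.1, -0.6]
gripper_width: 0.751
```

Run:
```python
from cell import bot
from h import *
s=bot.get_state();R=Rs(s).as_matrix();print(s["time_s"],s["position"],np.degrees(np.arctan2(R[1,2],R[0,2])),R[2],s["gripper_width"])
f=bot.grab_frame("wrist");c=f["color"];cv2.imwrite("pics/w1.png",c[:,:,::-1])
# project expected ring top centre
fl=210/np.tan(np.radians(f["vfov"]/2)); M=f["mount"]
for X in ([662.2,-169,31],[657.2,-89.7,31],[650.8,68.1,31]):
    Xt=R.T@(np.array(X)-s["position"]); Xc=M[:3,:3].T@(Xt-M[:3,3]); th=np.arctan2(np.hypot(*Xc[:2]),Xc[2]); d=Xc[:2]/np.hypot(*Xc[:2])
    print(f["cx"]+fl*th*d[0],f["cy"]+fl*th*d[1])
```

```text
2.65 [ 659.80167773 -171.20884999   95.18440066] -86.88773454448406 [-9.99999963e-01 -2.24707355e-04 -1.54116433e-04] 0.7512220847369728
280.8078086572692 202.42540165678196
182.7702195832926 203.448124778052
37.83361500956465 201.8549953690075
```

View pics/w1.png

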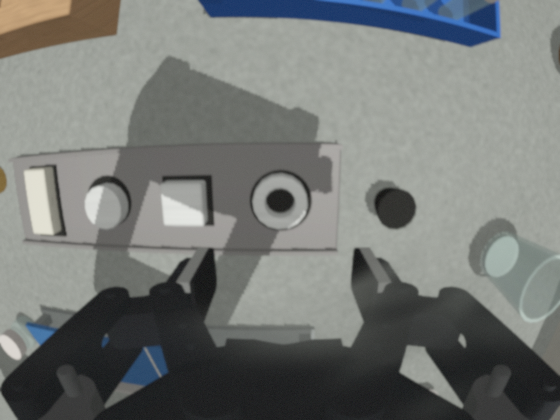

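>>> {"name": "carry_out", "arguments": {"commands": [0.1,0.1,-0.8,0,0,0,0.5,0,0,-0.8,0,0,0,0.5,0,0,-0.8,0,0,0,0.5,0,0,-0.8,0,0,0,0.5,0,0,-0.6,0,0,0,0.5,0,0,-0.25,0,0,0,0.5,0,0,0,0,0,0,0.5,0,0,0,0,0,0,-1]}}

```text
time_s: 3.5
position: [661.4, -170.2, 15.4]
tcp_rot: [0.514, 0.486, 0.513, -0.486]
force: [0.0, -0.9, -0.2]
gripper_width: 0.598
```

>>> {"name": "carry_out", "arguments": {"commands": [0,0,0,0,0,0,-1,0,0,0,0,0,0,-1,0,0,0,0,0,0,-1,0,0,0,0,0,0,-1,0,0,0,0,0,0,-1,0,0,0,0,0,0,-1,0,0,0,0,0,0,-1,0,0,0,0,0,0,-1]}}

```text
time_s: 4.3
position: [661.1, -169.9, 14.9]
tcp_rot: [0.513, 0.486, 0.513, -0.486]
force: [0.2, 0.9, 0.0]
gripper_width: 0.001
```

Run:
```python
from cell import bot
from h import *
s=bot.get_state();print(s["position"],s["gripper_width"])
f=bot.grab_frame("wrist");c=f["color"];cv2.imwrite("pics/w2.png",c[:,:,::-1])
```

```text
[ 661.10092929 -169.94886879   14.86371548] 0.0005921360959762688
```

View pics/w2.png

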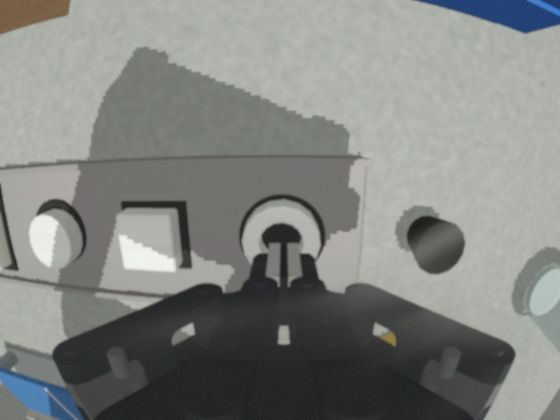

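```bash
cat >> h.py <<'E'
def wproj(f,s,X):
    R=Rs(s).as_matrix();fl=210/np.tan(np.radians(f["vfov"]/2)); M=f["mount"]
    Xc=M[:3,:3].T@(R.T@(np.array(X,float)-s["position"])-M[:3,3]); h=np.hypot(*Xc[:2]); th=np.arctan2(h,Xc[2])
    return np.round([f["cx"]+fl*th*Xc[0]/h,f["cy"]+fl*th*Xc[1]/h],1)
E
python3 - <<'E'
from cell import bot
from h import *
s=bot.get_state();f=bot.grab_frame("wrist");p=s["position"]
for dz in (0,5,10,15,19,30):print(dz,wproj(f,s,p+[0,0,dz]))
for z in (15,31):print("ring",wproj(f,s,[662.2,-169,z]))
for z in (12,31):print("sq",wproj(f,s,[657.2,-89.7,z]))
for n in("top","scene"):
    g=bot.grab_frame(n); u,v=proj(g,p+[0,0,10]).astype(int);print(n,u,v,proj(g,[662.2,-169,31]))
    cv2.imwrite(f"pics/{n}2.png",cv2.resize(g["color"][max(0,v-60):v+60,max(0,u-80):u+80],(800,600),interpolation=2)[:,:,::-1])
E
```

```text
0 [283.5 233.5]
5 [283.5 236.4]
10 [283.5 239.5]
15 [283.5 242.8]
19 [283.5 245.5]
30 [283.5 253.6]
ring [281.9 231.8]
ring [281.8 241.6]
sq [157.1 230. ]
sq [145.8 240.6]
top 361 160 [361.7564644 159.2116168]
scene 180 225 [180.07651066 223.52500442]
```

View pics/scene2.png

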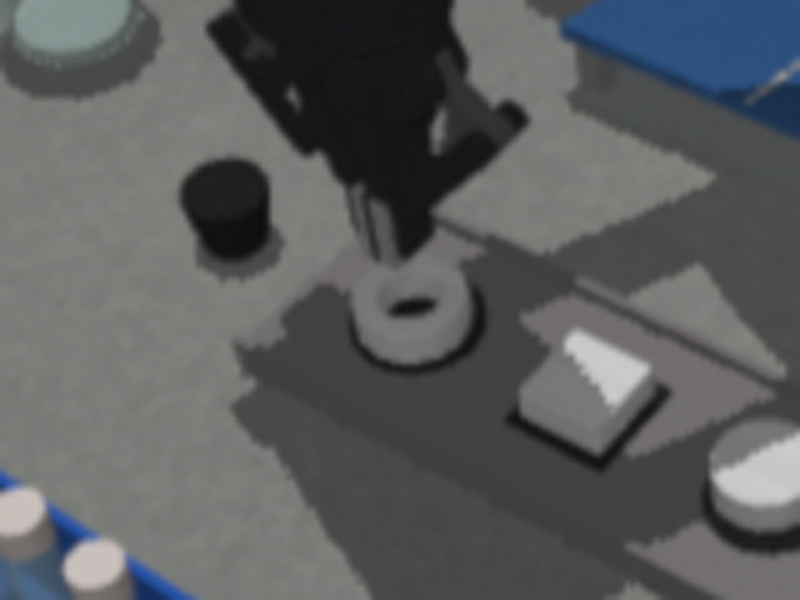

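View pics/top2.png

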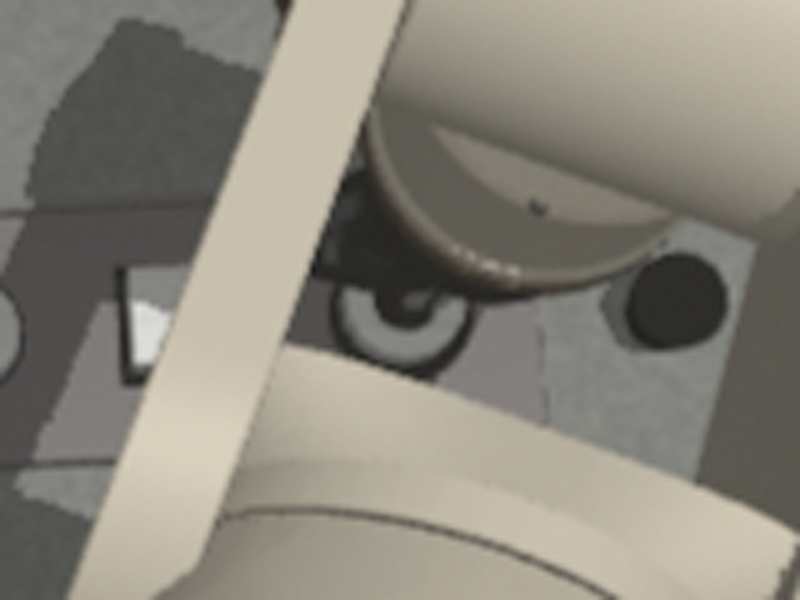

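Run:
```python
from cell import bot
from h import *
np.set_printoptions(precision=1,suppress=True)
s=bot.get_state();f=bot.grab_frame("wrist");g=bot.grab_frame("scene");p=s["position"]
for dx in(0,11):
  for dz in (0,10,15,20,25,30):print(dx,dz,wproj(f,s,p+[dx,0,dz]),proj(g,p+[dx,0,dz]))
cv2.imwrite("pics/wc.png",cv2.resize(f["color"][190:330,190:376],(797,600),interpolation=2)[:,:,::-1])
```

```text
0 0 [283.5 233.5] [181.2 228.7]
0 10 [283.5 239.5] [180.5 225.2]
0 15 [283.5 242.8] [180.2 223.4]
0 20 [283.5 246.2] [179.8 221.6]
0 25 [283.5 249.8] [179.5 219.7]
0 30 [283.5 253.6] [179.1 217.9]
11 0 [284.5 215.9] [177.2 232.3]
11 10 [284.5 221.1] [176.5 228.7]
11 15 [284.6 223.9] [176.2 226.9]
11 20 [284.6 226.9] [175.8 225.1]
11 25 [284.6 230. ] [175.5 223.3]
11 30 [284.7 233.4] [175.1 221.5]
```

View pics/wc.png

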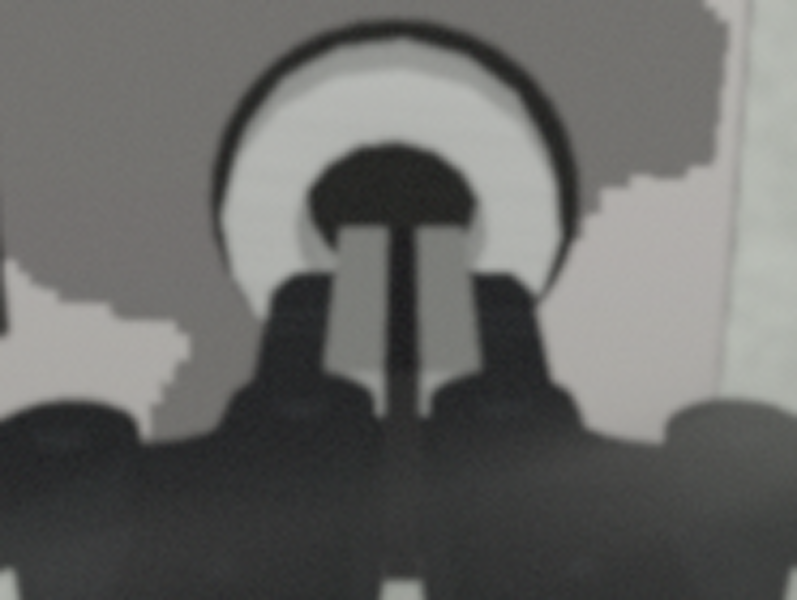

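Run:
```python
from cell import bot
from h import *
np.set_printoptions(precision=1,suppress=True)
print(bot.grip_depth,[a for a in dir(bot) if a[0]!='_'])
s=bot.get_state();f=bot.grab_frame("wrist");g=bot.grab_frame("scene");p=s["position"];R=Rs(s).as_matrix()
fl=210/np.tan(np.radians(f["vfov"]/2));M=f["mount"]
def wray(u,v):
    d=np.array([u-f["cx"],v-f["cy"]]);r=np.hypot(*d);th=r/fl
    c=np.array([*(np.sin(th)*d/r),np.cos(th)])
    return p+R@M[:3,3], R@M[:3,:3]@c
def tri(a,b):
    o1,d1=wray(*a);o2,d2=ray(g,*b);d2=d2/np.linalg.norm(d2)
    t=np.linalg.lstsq(np.c_[d1,-d2],o2-o1,rcond=None)[0];P,Q=o1+t[0]*d1,o2+t[1]*d2
    return (P+Q)/2,np.linalg.norm(P-Q)
print(p,tri((283.8,242.5),(178,216.6)))
print("left corner/bar bottom", tri((269,242.5),(173,216)),tri((300,242.5),(184,217)))
u,v=178,210
cv2.imwrite("pics/sc.png",cv2.resize(g["color"][v-30:v+30,u-40:u+40],(800,600),interpolation=2)[:,:,::-1])
```

```text
18.700000000000003 ['MotionError', 'finish_job', 'get_state', 'grab_frame', 'grip_depth']
[ 661.1 -170.    14.9] (array([ 667.1, -168.9,   51.8]), np.float64(5.432959986648092))
left corner/bar bottom (array([ 678.3, -163.4,   70.5]), np.float64(2.570002015624078)) (array([ 652.8, -176.7,   28.4]), np.float64(16.38305127521109))
```

View pics/sc.png

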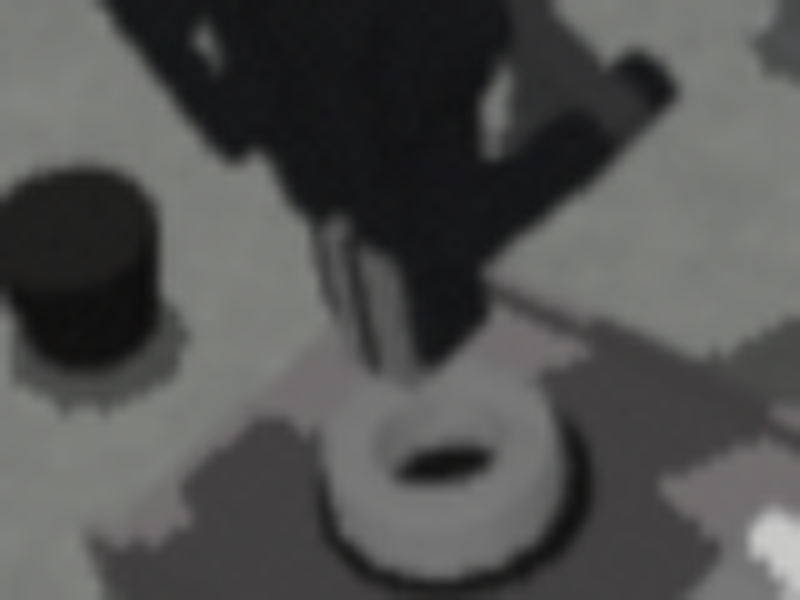

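The shut fingers closed on nothing. Both views put their real ends about 40 mm above the reported TCP, clear over the ring. I'll open, go lower in checked steps and measure the real tip offset.

>>> {"name": "carry_out", "arguments": {"commands": [0,0,0,0,0,0,0.5,0,0,0,0,0,0,0.5,0,0,0,0,0,0,0.5,0,0,0,0,0,0,0.5,0,0,0,0,0,0,0.5,0,0,0,0,0,0,0.5,0.05,0,-0.5,0,0,0,0.5,0,0,-0.4,0,0,0,0.5]}}

```text
time_s: 5.5
position: [662.0, -169.9, -4.1]
tcp_rot: [0.513, 0.486, 0.514, -0.486]
force: [-0.8, 0.8, -1.3]
gripper_width: 0.752
```

```bash
cat > look.py <<'E'
import sys
from cell import bot
from h import *
np.set_printoptions(precision=1,suppress=True)
n=sys.argv[1]
s=bot.get_state();f=bot.grab_frame("wrist");g=bot.grab_frame("scene");p=s["position"]
print(s["time_s"],p,s["force"],s["gripper_width"])
u,v=proj(g,p+[0,0,30]).astype(int);u=max(u,50);v=max(v,37)
cv2.imwrite(f"pics/l{n}.png",np.hstack([cv2.resize(f["color"],(400,300),interpolation=3),cv2.resize(g["color"][v-37:v+38,u-50:u+50],(400,300),interpolation=2)])[:,:,::-1])
E
python3 look.py a
```

```text
5.5 [ 662.  -169.9   -4.1] [-0.8  0.8 -1.3] 0.7524996725822727
```

View pics/la.png

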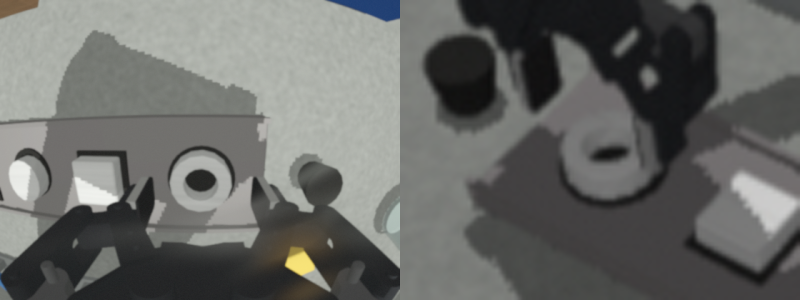

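Run:
```python
from cell import bot
from h import *
s=bot.get_state();f=bot.grab_frame("wrist");g=bot.grab_frame("scene");p=s["position"]
for dz in (20,30,40,50,60):print(dz,wproj(f,s,p+[11,32,dz]),wproj(f,s,p+[11,-32,dz]),proj(g,p+[11,32,dz]),proj(g,p+[11,-32,dz]))
cv2.imwrite("pics/wd.png",cv2.resize(f["color"][190:330,190:376],(797,600),interpolation=2)[:,:,::-1])
u,v=proj(g,p+[0,0,30]).astype(int);print(u,v)
cv2.imwrite("pics/sd.png",cv2.resize(g["color"][v-45:v+45,u-60:u+60],(800,600),interpolation=2)[:,:,::-1])
```

```text
20 [224.4 223.7] [344.3 229.8] [190.23640005 239.88867708] [164.81347984 225.10161728]
30 [221. 230.] [347.7 236.3] [189.61377702 236.36246303] [164.02309113 221.55669805]
40 [217.2 237. ] [351.6 243.7] [188.9818783  232.78371622] [163.22122305 217.96029345]
50 [212.9 244.9] [355.8 251.9] [188.34049503 229.15125391] [162.40762368 214.31127362]
60 [208.1 253.9] [360.7 261.2] [187.68941208 225.46385757] [161.58203367 210.60847543]
180 225
```

View pics/wd.png

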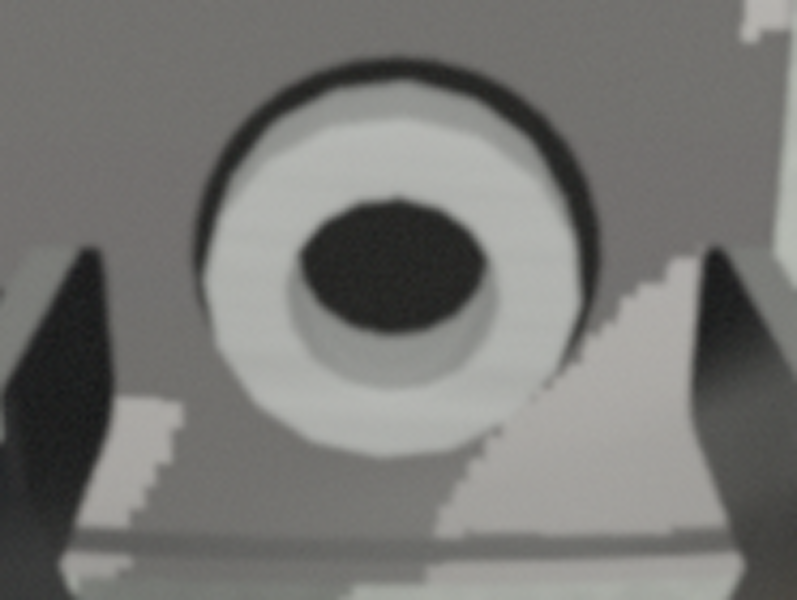

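View pics/sd.png

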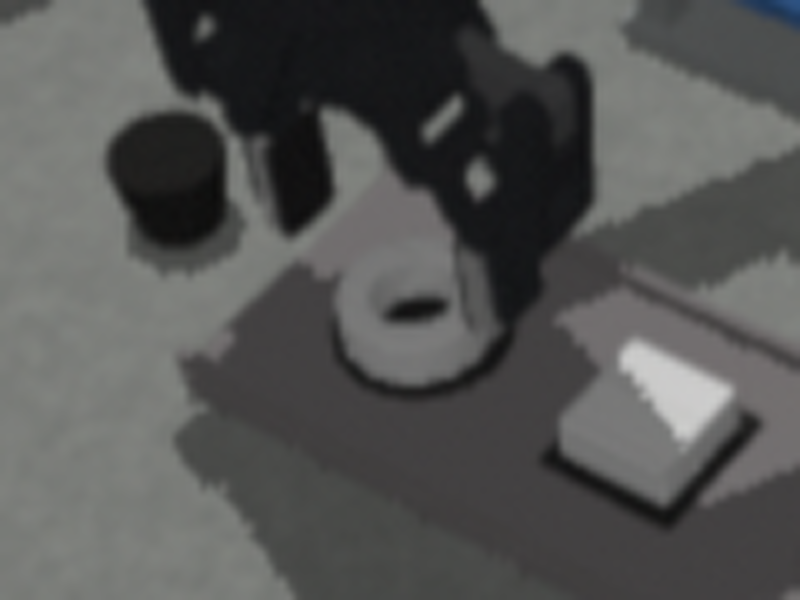

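>>> {"name": "carry_out", "arguments": {"commands": [0,0,-0.4,0,0,0,0.5,0,0,-0.4,0,0,0,0.5,0,0,-0.35,0,0,0,0.5,0,0,0,0,0,0,-1,0,0,0,0,0,0,-1,0,0,0,0,0,0,-1,0,0,0,0,0,0,-1,0,0,0,0,0,0,-1]}}

```text
time_s: 6.5
position: [662.1, -169.9, -26.1]
tcp_rot: [0.513, 0.486, 0.513, -0.486]
force: [-0.0, -0.1, -0.2]
gripper_width: 0.502
```

```bash
python3 look.py b
```

```text
6.5 [ 662.1 -169.9  -26.1] [-0.  -0.1 -0.2] 0.5020853416709624
```

View pics/lb.png

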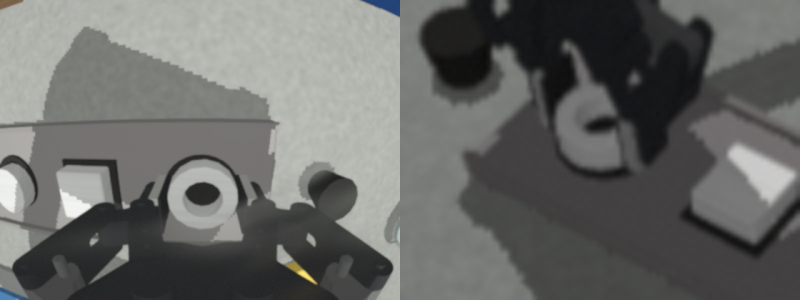

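>>> {"name": "carry_out", "arguments": {"commands": [0,0,0.5,0,0,0,-1,0,0,1,0,0,0,-1,0,0,1,0,0,0,-1,-0.78,0.87,0.8,0,0,0,-1,-0.78,0.87,0.5,0,0,0,-1,-0.78,0.87,0.2,0,0,0,-1,-0.78,0.87,0,0,0,0,-1,-0.78,0.87,0,0,0,0,-1], "squeeze": 50}}

```text
time_s: 7.4
position: [583.6, -82.3, 54.8]
tcp_rot: [0.514, 0.486, 0.513, -0.486]
force: [-0.3, 0.3, -0.7]
gripper_width: 0.497
```

```bash
python3 look.py c
```

```text
7.4 [583.6 -82.3  54.8] [-0.3  0.3 -0.7] 0.49684143023618677
```

View pics/lc.png

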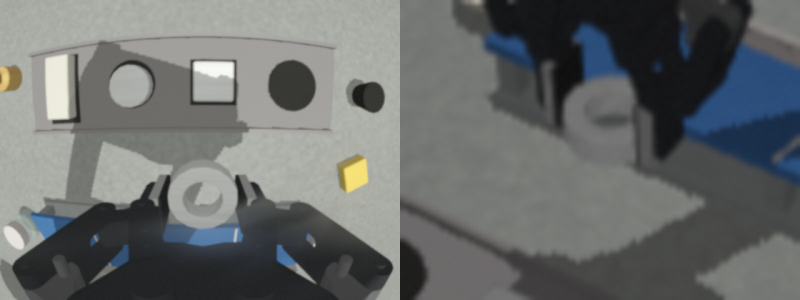

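>>> {"name": "carry_out", "arguments": {"commands": [-0.78,0.87,0,0.03,-0.47,0.03,-1,-0.78,0.87,0,0.03,-0.47,0.03,-1,-0.78,0.87,0,0.03,-0.47,0.03,-1,-0.78,0.87,0,0.03,-0.47,0.03,-1,-0.78,0.87,0,0.03,-0.47,0.03,-1,-0.78,0.87,0,0.03,-0.47,0.03,-1,-0.78,0.87,0,0.03,-0.47,0.03,-1,-0.78,0.87,0,0.03,-0.47,0.03,-1]}}

```text
time_s: 8.3
position: [459.2, 56.5, 54.6]
tcp_rot: [0.577, 0.546, 0.449, -0.409]
force: [0.6, 0.9, -0.5]
gripper_width: 0.493
```

```bash
cat >> h.py <<'E'
S=np.array([425.9,-47.7,18.]);YAW=np.radians(3.947)
RS=Ro.from_euler('z',YAW)*Ro.from_euler('y',-np.radians(15))  # slope frame: cols ex,ey,n
ex,ey,nn=RS.as_matrix().T
def inslope(X): return RS.inv().apply(np.asarray(X)-S)
E
cat > go.py <<'E'
import sys
from cell import bot
from h import *
np.set_printoptions(precision=2,suppress=True)
# lane y, x mid, offset back d, height above
y,x,d,h=map(float,sys.argv[1:5])
s=bot.get_state();R=Rs(s)
T=S+ey*y+ex*x+nn*(8+h)-nn*d
Rt=Ro.from_matrix(np.c_[-nn,ex,-ey])
rv=(Rt*R.inv()).as_rotvec(degrees=True)
print(s["time_s"],"pos",s["position"],"delta/20",(T-s["position"])/20,"rot/4",rv/4, "slope-frame TCPmid",inslope(s["position"]+nn*d)); print(Rt.as_matrix())
E
python3 go.py 120 26 49 40
```

```text
8.3 pos [459.19  56.51  54.6 ] delta/20 [-0.81  0.86 -1.54] rot/4 [-0.01  0.05 -0.03] slope-frame TCPmid [ 48.48 101.67  73.9 ]
[[ 0.26  0.96  0.07]
 [ 0.02  0.07 -1.  ]
 [-0.97  0.26  0.  ]]
```

>>> {"name": "carry_out", "arguments": {"commands": [-0.4,0.43,-0.5,0,0.05,0,-1,-0.41,0.43,-0.5,0,0,0,-1,0,0,-0.54,0,0,0,-1,0.13,0.01,-0.48,0,0,0,-1,0.13,0.01,-0.48,0,0,0,-1,0.13,0.01,-0.48,0,0,0,-1,0,0,0,0,0,0,-1,0,0,0,0,0,0,-1]}}

```text
time_s: 9.1
position: [451.0, 73.9, -6.0]
tcp_rot: [0.575, 0.545, 0.451, -0.411]
force: [-0.1, 0.3, -0.2]
gripper_width: 0.49
```

```bash
python3 look.py d;python3 go.py 120 26 49 0
```

```text
9.1 [451.   73.9  -6. ] [-0.1  0.3 -0.2] 0.49046323803494224
9.2 pos [451.16  73.95  -5.43] delta/20 [ 0.11  0.03 -0.47] rot/4 [-0.01 -0.03 -0.03] slope-frame TCPmid [ 26.37 119.63  17.68]
[[ 0.26  0.96  0.07]
 [ 0.02  0.07 -1.  ]
 [-0.97  0.26  0.  ]]
```

View pics/ld.png

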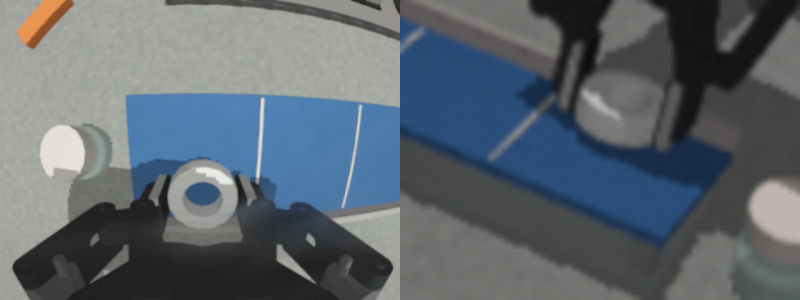

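>>> {"name": "carry_out", "arguments": {"commands": [0.07,0.02,-0.24,0,0,0,-1,0.03,0,-0.12,0,0,0,-1,0.015,0,-0.06,0,0,0,-1,0.01,0,-0.04,0,0,0,-1,0,0,0,0,0,0,-1,0,0,0,0,0,0,-1,0,0,0,0,0,0,-1,0,0,0,0,0,0,-1]}}

```text
time_s: 10.0
position: [453.2, 74.5, -14.3]
tcp_rot: [0.575, 0.545, 0.451, -0.411]
force: [-15.8, -1.0, 23.3]
gripper_width: 0.494
```

```bash
python3 look.py e;python3 go.py 120 26 49 0
```

```text
10.0 [453.2  74.5 -14.3] [-15.8  -1.   23.3] 0.4942469050712756
10.1 pos [453.23  74.45 -14.29] delta/20 [ 0.    0.   -0.03] rot/4 [-0.   -0.03 -0.04] slope-frame TCPmid [ 26.1  119.98   8.58]
[[ 0.26  0.96  0.07]
 [ 0.02  0.07 -1.  ]
 [-0.97  0.26  0.  ]]
```

View pics/le.png

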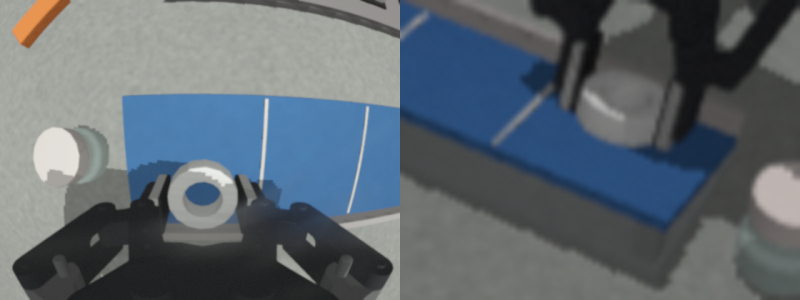

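>>> {"name": "carry_out", "arguments": {"commands": [0,0,0,0,0,0,0.3,0,0,0,0,0,0,0.3,0,0,0,0,0,0,0.3,-0.13,-0.01,0.48,0,0,0,0.3,-0.26,-0.02,0.96,0,0,0,0.3,-0.26,-0.02,0.96,0,0,0,0.3,-0.15,-0.01,0.9,0,0,0,0.3,0,0,0,0,0,0,0.4]}}

```text
time_s: 10.9
position: [438.4, 73.2, 54.0]
tcp_rot: [0.576, 0.546, 0.45, -0.41]
force: [0.0, -0.7, -0.3]
gripper_width: 0.702
```

```bash
python3 look.py f
cat > chk.py <<'E'
from cell import bot
from h import *
np.set_printoptions(precision=1,suppress=True)
f=bot.grab_frame("top");c=f["color"];hsv=cv2.cvtColor(c,cv2.COLOR_RGB2HSV)
m=((hsv[...,1]<80)&(hsv[...,2]>60)).astype(np.uint8)
P=[S+ey*y+ex*x+nn*8 for x,y in((8,-165),(8,165),(86,165),(86,-165))]
k=np.zeros_like(m);cv2.fillConvexPoly(k,np.int32([proj(f,p) for p in P]),1)
m=cv2.morphologyEx(m&k,cv2.MORPH_OPEN,np.ones((3,3)))
for q in cv2.findContours(m,0,cv2.CHAIN_APPROX_NONE)[0]:
    if cv2.contourArea(q)<150: continue
    r=cv2.minAreaRect(q);B=np.array([inslope(onplane(f,u,v,S+nn*16,nn)) for u,v in cv2.boxPoints(r)])
    print("ctr slope",B.mean(0),"size",np.linalg.norm(B[1]-B[0]),np.linalg.norm(B[2]-B[1]),"ang",np.degrees(np.arctan2(*(B[1]-B[0])[[1,0]])))
A=np.int32([proj(f,p) for p in P]);u0,v0=A.min(0)-12;u1,v1=A.max(0)+12
cv2.imwrite("pics/chk.png",cv2.resize(c[v0:v1,u0:u1],None,fx=3.3,fy=3.3,interpolation=2)[:,:,::-1])
E
python3 chk.py
```

```text
10.9 [438.4  73.2  54. ] [ 0.  -0.7 -0.3] 0.7019513762217603
ctr slope [ 30.8 118.2  16. ] size 43.76544519034686 39.90703079662251 ang -94.02045105334003
```

View pics/lf.png

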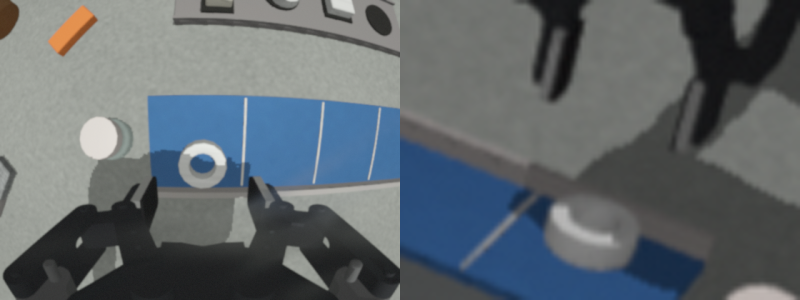

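View pics/chk.png

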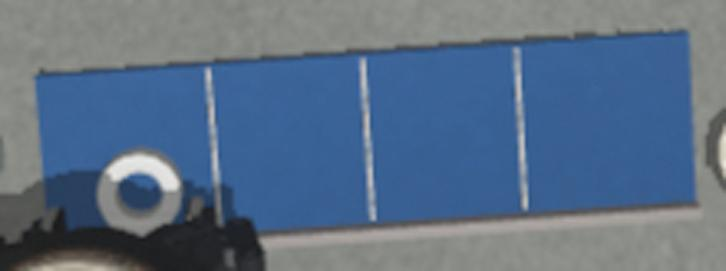

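>>> {"name": "carry_out", "arguments": {"commands": [0.91,-0.68,0,-0.03,0.47,-0.06,0.4,0.91,-0.68,0,-0.03,0.47,-0.06,0.4,0.91,-0.68,0,-0.03,0.47,-0.06,0.4,0.91,-0.68,0,-0.03,0.47,-0.06,0.4,0.91,-0.68,0,-0.03,0.47,-0.06,0.4,0.91,-0.68,0,-0.03,0.47,-0.06,0.4,0.91,-0.68,0,-0.03,0.47,-0.06,0.4,0.91,-0.68,0,-0.03,0.47,-0.06,0.4], "squeeze": 40}}

```text
time_s: 11.85
position: [583.2, -36.1, 49.6]
tcp_rot: [0.508, 0.488, 0.511, -0.493]
force: [-0.5, 1.0, -0.2]
gripper_width: 0.7
```

```bash
cat > pk.py <<'E'
import sys
from cell import bot
from h import *
np.set_printoptions(precision=2,suppress=True)
x,y,z,yaw=map(float,sys.argv[1:5]);yaw=np.radians(yaw)
s=bot.get_state();R=Rs(s)
Rt=Ro.from_matrix(np.c_[[0,0,-1],[np.cos(yaw),np.sin(yaw),0],[np.sin(yaw),-np.cos(yaw),0]])
print(s["time_s"],s["position"],"d/20",(np.array([x,y,z])-s["position"])/20,"rot/4",(Rt*R.inv()).as_rotvec(degrees=True)/4,s["gripper_width"])
f=bot.grab_frame("wrist");print("pred px",wproj(f,s,[x,y,31]));cv2.imwrite("pics/pk%.0f.png"%(s["time_s"]*10),f["color"][:,:,::-1])
E
python3 pk.py 657.2 -89.7 -26 1.5; python3 chk.py
```

```text
11.85 [583.23 -36.1   49.65] d/20 [ 3.7  -2.68 -3.78] rot/4 [ 0.02 -0.1  -0.16] 0.6997866594966915
pred px [373.6 113.1]
ctr slope [49.3 26.4 16. ] size 276.48681642253325 79.57511440887886 ang -90.06420538356114
```

View pics/chk.png

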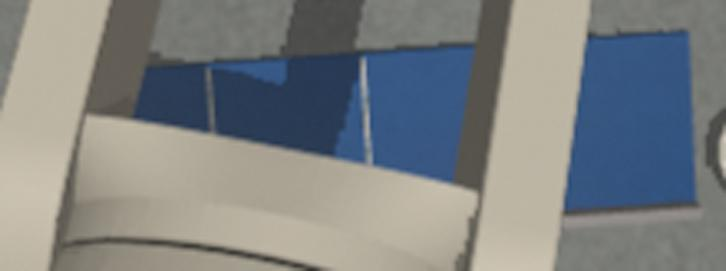

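>>> {"name": "carry_out", "arguments": {"commands": [0.92,-0.67,0,0,-0.1,-0.16,0.4,0.92,-0.67,0,0,0,0,0.4,0.92,-0.67,0,0,0,0,0.4,0.94,-0.67,0,0,0,0,0.4,0,0,-0.6,0,0,0,0.4,0,0,-0.6,0,0,0,0.4,0,0,0,0,0,0,0.4,0,0,0,0,0,0,0.4]}}

```text
time_s: 12.75
position: [656.2, -88.5, 26.5]
tcp_rot: [0.508, 0.493, 0.506, -0.493]
force: [-0.2, -0.0, -0.2]
gripper_width: 0.7
```

```bash
python3 pk.py 657.2 -89.7 -26 1.5; ls -t pics|head -1
```

```text
12.75 [656.19 -88.53  26.54] d/20 [ 0.05 -0.06 -2.63] rot/4 [ 0.02  0.03 -0.01] 0.700032191279906
pred px [285.6 234.5]
pk128.png
```

View pics/pk128.png

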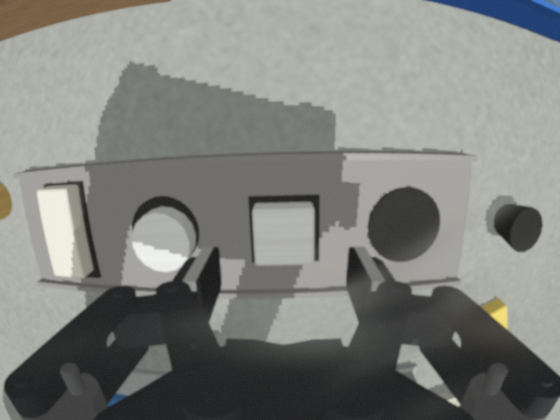

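>>> {"name": "carry_out", "arguments": {"commands": [0.05,-0.06,-0.8,0,0,0,0.4,0,0,-0.8,0,0,0,0.4,0,0,-0.7,0,0,0,0.4,0,0,-0.33,0,0,0,0.2,0,0,0,0,0,0,-1,0,0,0,0,0,0,-1,0,0,0,0,0,0,-1,0,0,0,0,0,0,-1], "squeeze": 50}}

```text
time_s: 13.6
position: [656.9, -89.2, -27.0]
tcp_rot: [0.507, 0.493, 0.506, -0.493]
force: [-0.7, 6.6, -14.4]
gripper_width: 0.47
```

>>> {"name": "carry_out", "arguments": {"commands": [0,0,0,0,0,0,-1,0,0,0,0,0,0,-1,0,0,0.5,0,0,0,-1,0,0,1,0,0,0,-1,0,0,1,0,0,0,-1,-0.9,0.36,0.8,0,0,0,-1,-0.9,0.36,0.5,0,0,0,-1,-0.9,0.36,0.2,0,0,0,-1]}}

```text
time_s: 14.4
position: [604.2, -68.8, 56.5]
tcp_rot: [0.509, 0.494, 0.504, -0.493]
force: [0.4, -0.0, -0.7]
gripper_width: 0.405
```

```bash
python3 look.py g; python3 go.py 40 22 49 40;python3 chk.py
```

```text
14.4 [604.2 -68.8  56.5] [ 0.4 -0.  -0.7] 0.4045052913966512
14.5 pos [603.23 -68.21  56.37] delta/20 [-7.93  3.09 -1.68] rot/4 [ 0.21 -3.67  0.6 ] slope-frame TCPmid [179.45 -32.67  40.64]
[[ 0.26  0.96  0.07]
 [ 0.02  0.07 -1.  ]
 [-0.97  0.26  0.  ]]
ctr slope [49.9  0.7 16. ] size 323.5242016050098 79.47082501679171 ang -89.81650277287484
```

View pics/lg.png

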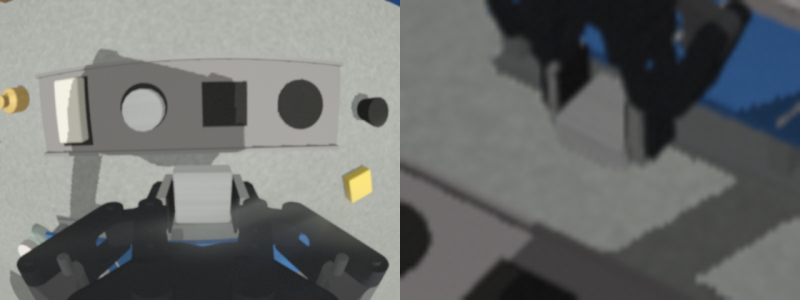

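Run:
```python
from cell import bot
from h import *
s=bot.get_state();f=bot.grab_frame("wrist");g=bot.grab_frame("scene");p=s["position"]
a=cv2.resize(f["color"][210:350,200:360],(400,350),interpolation=2)
u,v=proj(g,p+[0,0,45]).astype(int)
b=cv2.resize(g["color"][v-30:v+30,u-34:u+34],(400,350),interpolation=2)
cv2.imwrite("pics/z1.png",np.hstack([a,b])[:,:,::-1])
for q in ((-18,-18),(18,-18),(18,18),(-18,18)):
    for dz in(57,41): print(q,dz,wproj(f,s,p+[q[0],q[1],dz]),proj(g,p+[q[0],q[1],dz]).round(1)-[u-34,v-30])
```

```text
(-18, -18) 57 [322.1 312.5] [32.8 15.3]
(-18, -18) 41 [318.7 295.1] [33.3 21.8]
(18, -18) 57 [328.3 239.7] [20.1 27.1]
(18, -18) 41 [323.7 227.5] [20.7 33.5]
(18, 18) 57 [241.6 237.7] [36.5 35.7]
(18, 18) 41 [245.7 225.6] [36.9 42.1]
(-18, 18) 57 [243.5 310.9] [49.1 23.6]
(-18, 18) 41 [246.9 293.6] [49.4 30. ]
```

View pics/z1.png

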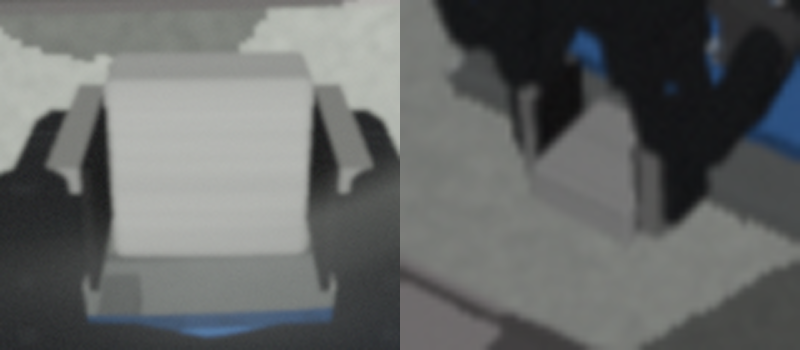

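>>> {"name": "carry_out", "arguments": {"commands": [-0.99,0.39,0,0.026,-0.459,0.075,-1,-0.99,0.39,0,0.026,-0.459,0.075,-1,-0.99,0.39,0,0.026,-0.459,0.075,-1,-0.99,0.39,0,0.026,-0.459,0.075,-1,-0.99,0.39,0,0.026,-0.459,0.075,-1,-0.99,0.39,0,0.026,-0.459,0.075,-1,-0.99,0.39,0,0.026,-0.459,0.075,-1,-0.99,0.39,0,0.026,-0.459,0.075,-1]}}

```text
time_s: 15.45
position: [445.4, -6.3, 54.5]
tcp_rot: [0.575, 0.546, 0.449, -0.411]
force: [-0.3, 0.8, -0.6]
gripper_width: 0.403
```

```bash
python3 go.py 40 22 48 10
```

```text
15.45 pos [445.41  -6.35  54.53] delta/20 [ 0.33  0.03 -2.99] rot/4 [-0.   -0.    0.01] slope-frame TCPmid [31.   39.91 77.51]
[[ 0.26  0.96  0.07]
 [ 0.02  0.07 -1.  ]
 [-0.97  0.26  0.  ]]
```

>>> {"name": "carry_out", "arguments": {"commands": [-0.3,0,-0.6,0,0,0,-1,0.15,0.01,-0.6,0,0,0,-1,0.16,0.01,-0.6,0,0,0,-1,0.16,0.01,-0.6,0,0,0,-1,0.16,0,-0.59,0,0,0,-1,0.06,0,-0.24,0,0,0,-1,0.04,0,-0.13,0,0,0,-1,0,0,0,0,0,0,-1]}}

```text
time_s: 16.25
position: [454.4, -5.9, -12.9]
tcp_rot: [0.575, 0.546, 0.45, -0.412]
force: [-0.7, -0.8, 0.1]
gripper_width: 0.406
```

```bash
python3 look.py h; python3 go.py 40 22 48 0
```

```text
16.25 [454.4  -5.9 -12.9] [-0.7 -0.8  0.1] 0.4063309931041493
16.35 pos [454.47  -5.88 -12.37] delta/20 [ 0.01  0.01 -0.13] rot/4 [-0.   -0.02  0.01] slope-frame TCPmid [22.45 39.76 10.54]
[[ 0.26  0.96  0.07]
 [ 0.02  0.07 -1.  ]
 [-0.97  0.26  0.  ]]
```

View pics/lh.png

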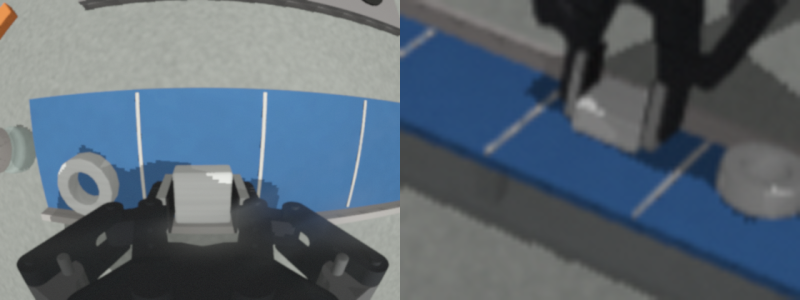

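>>> {"name": "carry_out", "arguments": {"commands": [0.02,0,-0.07,0,0,0,-1,0.02,0,-0.07,0,0,0,-1,0.01,0,-0.05,0,0,0,-1,0,0,0,0,0,0,-1,0,0,0,0,0,0,-1,0,0,0,0,0,0,-1,0,0,0,0,0,0,-1,0,0,0,0,0,0,-1]}}

```text
time_s: 17.15
position: [455.6, -5.9, -14.2]
tcp_rot: [0.576, 0.546, 0.449, -0.411]
force: [-38.7, 2.1, 61.0]
gripper_width: 0.405
```

```bash
python3 go.py 40 22 48 0|head -1
python3 - <<'E'
from cell import bot
print(bot.get_state()["force"])
E
```

```text
17.15 pos [455.64  -5.91 -14.16] delta/20 [-0.05  0.01 -0.04] rot/4 [ 0.01  0.   -0.  ] slope-frame TCPmid [23.11 39.64  8.51]
[-38.69513859   2.13078719  60.95200456]
```

>>> {"name": "carry_out", "arguments": {"commands": [-0.01,0,0.08,0,0,0,-1,0,0,0,0,0,0,0.1,0,0,0,0,0,0,0.1,0,0,0,0,0,0,0.1,-0.13,-0.01,0.48,0,0,0,0.2,-0.26,-0.02,0.96,0,0,0,0.3,-0.26,-0.02,0.96,0,0,0,0.3,-0.15,-0.01,0.9,0,0,0,0.4]}}

```text
time_s: 17.95
position: [438.5, -7.0, 52.4]
tcp_rot: [0.575, 0.546, 0.45, -0.411]
force: [0.3, 1.1, 1.0]
gripper_width: 0.704
```

```bash
python3 look.py i; python3 pk.py 649.5 -12.3 -26 3
```

```text
17.95 [438.5  -7.   52.4] [0.3 1.1 1. ] 0.7036383329907916
18.05 [439.95  -7.31  53.87] d/20 [10.48 -0.25 -3.99] rot/4 [-0.21  3.78 -0.23] 0.7045995773588453
pred px [306.8 -30. ]
```

View pics/li.png

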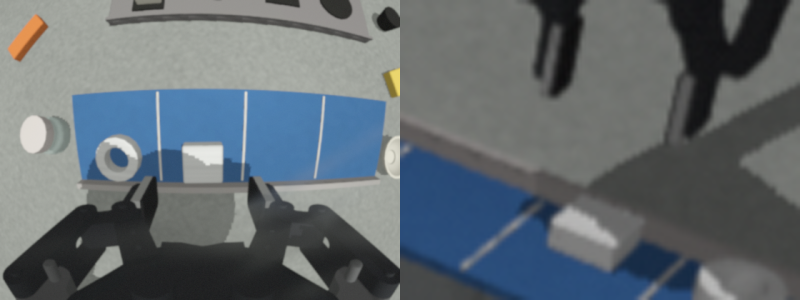

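>>> {"name": "carry_out", "arguments": {"commands": [0.95,-0.02,0,-0.026,0.472,-0.03,0.4,0.95,-0.02,0,-0.026,0.472,-0.03,0.4,0.95,-0.02,0,-0.026,0.472,-0.03,0.4,0.95,-0.02,0,-0.026,0.472,-0.03,0.4,0.95,-0.02,0,-0.026,0.472,-0.03,0.4,0.95,-0.02,0,-0.026,0.472,-0.03,0.4,0.95,-0.02,0,-0.026,0.472,-0.03,0.4,0.95,-0.02,0,-0.026,0.472,-0.03,0.4], "squeeze": 40}}

```text
time_s: 18.9
position: [591.3, -10.0, 49.8]
tcp_rot: [0.511, 0.486, 0.515, -0.488]
force: [0.3, -0.7, -0.0]
gripper_width: 0.694
```

>>> {"name": "carry_out", "arguments": {"commands": [0.95,-0.03,0,0,0,0,0.4,0.95,-0.03,0,0,0,0,0.4,0.95,-0.03,0,0,0,0,0.4,0,0,-0.6,0,0,0,0.4,0,0,-0.6,0,0,0,0.4,0,0,0,0,0,0,0.4,0,0,0,0,0,0,0.4,0,0,0,0,0,0,0.4]}}

```text
time_s: 19.7
position: [647.9, -12.0, 27.6]
tcp_rot: [0.511, 0.487, 0.514, -0.488]
force: [-0.8, 0.2, -0.1]
gripper_width: 0.701
```

```bash
python3 pk.py 649.5 -12.3 -26 3;cp pics/$(ls -t pics|head -1) pics/cur1.png
```

```text
19.7 [647.86 -11.98  27.55] d/20 [ 0.08 -0.02 -2.68] rot/4 [-0.02 -0.05  0.02] 0.7010473442529264
pred px [284.2 232.9]
```

View pics/cur1.png

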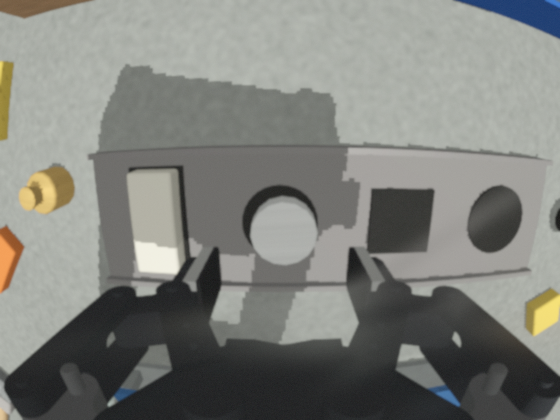

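>>> {"name": "carry_out", "arguments": {"commands": [0.12,-0.02,-0.8,0,-0.05,0,0.4,0,0,-0.8,0,0,0,0.4,0,0,-0.7,0,0,0,0.4,0,0,-0.36,0,0,0,0.2,0,0,0,0,0,0,-1,0,0,0,0,0,0,-1,0,0,0,0,0,0,-1,0,0,0,0,0,0,-1], "squeeze": 50}}

```text
time_s: 20.55
position: [650.9, -12.2, -25.5]
tcp_rot: [0.513, 0.488, 0.513, -0.486]
force: [-0.1, 1.1, 5.4]
gripper_width: 0.448
```

>>> {"name": "carry_out", "arguments": {"commands": [0,0,0,0,0,0,-1,0,0,0,0,0,0,-1,0,0,0.5,0,0,0,-1,0,0,1,0,0,0,-1,0,0,1,0,0,0,-1,-0.9,-0.33,0.8,0,0,0,-1,-0.9,-0.33,0.5,0,0,0,-1,-0.9,-0.33,0.2,0,0,0,-1]}}

```text
time_s: 21.35
position: [596.3, -32.4, 55.6]
tcp_rot: [0.513, 0.488, 0.513, -0.486]
force: [0.1, -0.7, 0.3]
gripper_width: 0.448
```

```bash
python3 look.py j; python3 go.py -40 24 48 40
```

```text
21.35 [596.3 -32.4  55.6] [ 0.1 -0.7  0.3] 0.44760225010674287
21.45 pos [595.31 -32.79  55.34] delta/20 [-7.18 -2.66 -1.56] rot/4 [ 0.21 -3.74  0.26] slope-frame TCPmid [173.9    3.22  40.06]
[[ 0.26  0.96  0.07]
 [ 0.02  0.07 -1.  ]
 [-0.97  0.26  0.  ]]
```

View pics/lj.png

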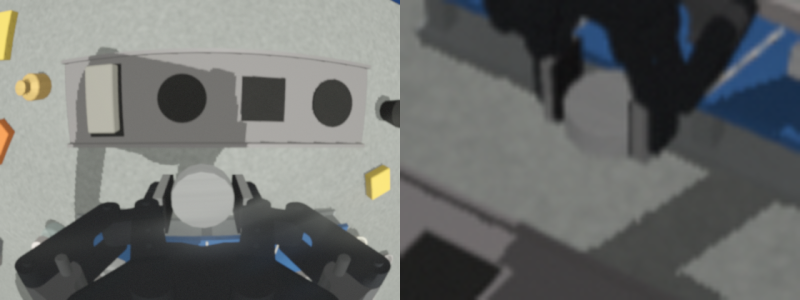

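>>> {"name": "carry_out", "arguments": {"commands": [-0.9,-0.333,0,0.026,-0.468,0.033,-1,-0.9,-0.333,0,0.026,-0.468,0.033,-1,-0.9,-0.333,0,0.026,-0.468,0.033,-1,-0.9,-0.333,0,0.026,-0.468,0.033,-1,-0.9,-0.333,0,0.026,-0.468,0.033,-1,-0.9,-0.333,0,0.026,-0.468,0.033,-1,-0.9,-0.333,0,0.026,-0.468,0.033,-1,-0.9,-0.333,0,0.026,-0.468,0.033,-1]}}

```text
time_s: 22.25
position: [452.1, -85.6, 54.2]
tcp_rot: [0.576, 0.546, 0.449, -0.41]
force: [0.2, 0.1, 1.0]
gripper_width: 0.449
```

```bash
python3 go.py -40 24 48 3|head -1
```

```text
22.25 pos [452.13 -85.56  54.23] delta/20 [ 0.46  0.01 -3.29] rot/4 [ 0.    0.02 -0.02] slope-frame TCPmid [ 32.14 -39.58  76.9 ]
```

>>> {"name": "carry_out", "arguments": {"commands": [-0.28,0,-0.6,0,0,0,-1,0.16,0,-0.6,0,0,0,-1,0.16,0,-0.6,0,0,0,-1,0.16,0.01,-0.6,0,0,0,-1,0.16,0,-0.6,0,0,0,-1,0.07,0,-0.2,0,0,0,-1,0.03,0,-0.09,0,0,0,-1,0,0,0,0,0,0,-1]}}

```text
time_s: 23.05
position: [461.8, -85.2, -11.9]
tcp_rot: [0.576, 0.545, 0.45, -0.411]
force: [-0.5, -0.4, -0.4]
gripper_width: 0.448
```

>>> {"name": "carry_out", "arguments": {"commands": [0.01,0,-0.05,0,0,0,-1,0.01,0,-0.05,0,0,0,-1,0,0,-0.03,0,0,0,-1,0,0,0,0,0,0,-1,0,0,0,0,0,0,-1,0,0,0,0,0,0,-1,0,0,0,0,0,0,-1,0,0,0,0,0,0,-1]}}

```text
time_s: 23.85
position: [462.2, -85.3, -14.2]
tcp_rot: [0.576, 0.546, 0.45, -0.411]
force: [-2.9, 0.2, 5.7]
gripper_width: 0.448
```

```bash
python3 look.py k; python3 go.py -40 24 48 0|head -1
```

```text
23.85 [462.2 -85.3 -14.2] [-2.9  0.2  5.7] 0.4483775178007944
23.95 pos [462.18 -85.35 -14.18] delta/20 [-0.    0.   -0.01] rot/4 [ 0.    0.   -0.02] slope-frame TCPmid [ 24.13 -40.05   8.22]
```

View pics/lk.png

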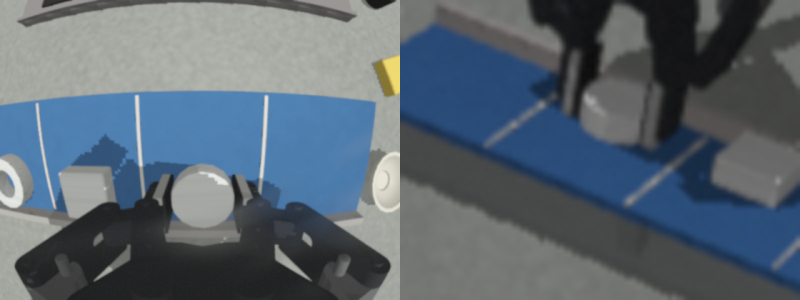

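>>> {"name": "carry_out", "arguments": {"commands": [0.01,0,-0.035,0,0,0,-1,0,0,0,0,0,0,0.15,0,0,0,0,0,0,0.15,0,0,0,0,0,0,0.15,-0.13,-0.01,0.48,0,0,0,0.2,-0.26,-0.02,0.96,0,0,0,0.3,-0.26,-0.02,0.96,0,0,0,0.3,-0.15,-0.01,0.9,0,0,0,0.4]}}

```text
time_s: 24.75
position: [445.8, -86.5, 52.2]
tcp_rot: [0.576, 0.546, 0.45, -0.411]
force: [0.7, -0.9, -0.0]
gripper_width: 0.698
```

```bash
python3 look.py l; python3 pk.py 650.8 68.1 -26 2
```

```text
24.75 [445.8 -86.5  52.2] [ 0.7 -0.9 -0. ] 0.6983814248290448
24.85 [447.04 -87.04  53.61] d/20 [10.19  7.76 -3.98] rot/4 [-0.17  3.79 -0.5 ] 0.6969106072194461
pred px [124.1 -17.4]
```

View pics/ll.png

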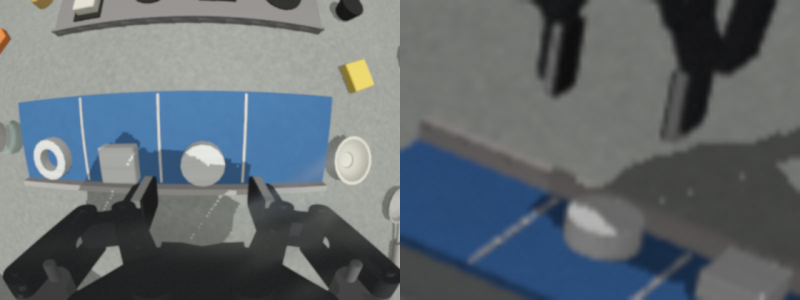

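>>> {"name": "carry_out", "arguments": {"commands": [0.93,0.7,0,-0.021,0.474,-0.063,0.4,0.93,0.7,0,-0.021,0.474,-0.063,0.4,0.93,0.7,0,-0.021,0.474,-0.063,0.4,0.93,0.7,0,-0.021,0.474,-0.063,0.4,0.93,0.7,0,-0.021,0.474,-0.063,0.4,0.93,0.7,0,-0.021,0.474,-0.063,0.4,0.93,0.7,0,-0.021,0.474,-0.063,0.4,0.93,0.7,0,-0.021,0.474,-0.063,0.3], "squeeze": 40}}

```text
time_s: 25.7
position: [595.3, 26.4, 49.6]
tcp_rot: [0.506, 0.49, 0.511, -0.492]
force: [-0.5, 0.1, -0.2]
gripper_width: 0.657
```

>>> {"name": "carry_out", "arguments": {"commands": [0.92,0.72,0,0,0,0,0.3,0.92,0.72,0,0,0,0,0.3,0.92,0.72,0,0,0,0,0.3,0,0,-0.6,0,0,0,0.3,0,0,-0.6,0,0,0,0.3,0,0,0,0,0,0,0.3,0,0,0,0,0,0,0.3,0,0,0,0,0,0,0.3]}}

```text
time_s: 26.5
position: [650.2, 68.3, 27.3]
tcp_rot: [0.507, 0.491, 0.51, -0.492]
force: [0.1, 0.1, 0.3]
gripper_width: 0.649
```

```bash
python3 pk.py 650.8 68.1 -26 2;cp pics/$(ls -t pics|head -1) pics/cur2.png
```

```text
26.5 [650.17  68.34  27.26] d/20 [ 0.03 -0.01 -2.66] rot/4 [-0.03 -0.04  0.02] 0.648824380993211
pred px [283.9 234.7]
```

View pics/cur2.png

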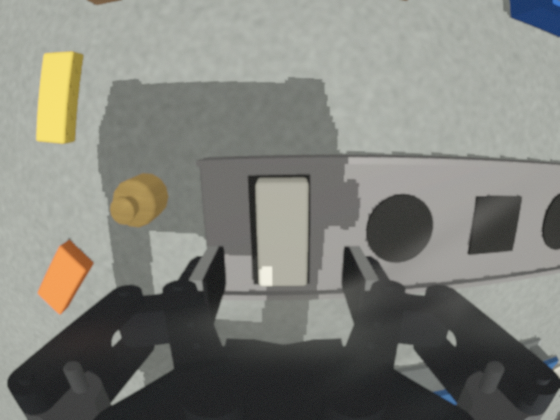

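>>> {"name": "carry_out", "arguments": {"commands": [0.06,0,-0.8,0,-0.04,0,0.3,0,0,-0.8,0,0,0,0.3,0,0,-0.7,0,0,0,0.3,0,0,-0.36,0,0,0,0.1,0,0,0,0,0,0,-1,0,0,0,0,0,0,-1,0,0,0,0,0,0,-1,0,0,0,0,0,0,-1], "squeeze": 50}}

```text
time_s: 27.35
position: [650.4, 70.7, -27.6]
tcp_rot: [0.507, 0.492, 0.511, -0.491]
force: [0.5, 14.1, -14.6]
gripper_width: 0.416
```

>>> {"name": "carry_out", "arguments": {"commands": [0,0,0,0,0,0,-1,0,0,0,0,0,0,-1,0,0,0.5,0,0,0,-1,0,0,1,0,0,0,-1,0,0,1,0,0,0,-1,0,-0.9,0.8,0,0,0,-1,-0.5,-0.9,0.6,0,0,0,-1,-0.5,-0.9,0.4,0,0,0,-1]}}

```text
time_s: 28.15
position: [631.4, 13.2, 60.9]
tcp_rot: [0.508, 0.492, 0.509, -0.491]
force: [0.3, -0.1, -1.7]
gripper_width: 0.332
```

```bash
python3 look.py m; python3 go.py -120 37 48 50
```

```text
28.15 [631.4  13.2  60.9] [ 0.3 -0.1 -1.7] 0.3321850583354699
28.25 pos [630.91  11.94  61.09] delta/20 [-8.18 -8.85 -1.19] rot/4 [ 0.17 -3.74  0.52] slope-frame TCPmid [212.68  45.39  35.62]
[[ 0.26  0.96  0.07]
 [ 0.02  0.07 -1.  ]
 [-0.97  0.26  0.  ]]
```

View pics/lm.png

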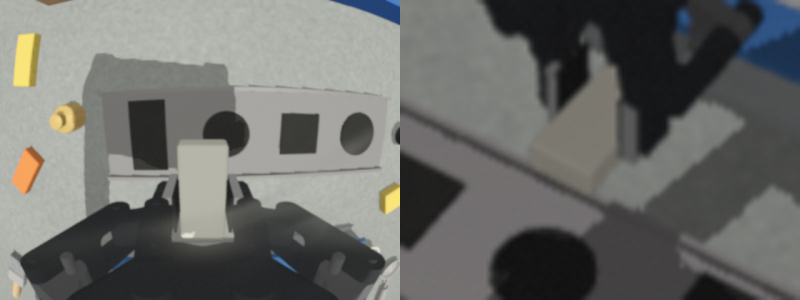

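Run:
```python
from cell import bot
from h import *
s=bot.get_state();f=bot.grab_frame("wrist");p=s["position"];R=Rs(s).as_matrix();g=bot.grab_frame("scene")
for q in ((-33,-15),(33,-15),(33,15),(-33,15)):
    X=p+R@np.array([-56,q[0],-q[1]]); print(q,wproj(f,s,X),proj(g,X).round(1))
u,v=proj(g,p+[0,0,50]).astype(int);print(u-40,v-35)
cv2.imwrite("pics/z2.png",np.hstack([cv2.resize(f["color"][180:355,200:370],(389,400),interpolation=2),cv2.resize(g["color"][v-35:v+35,u-35:u+35],(400,400),interpolation=2)])[:,:,::-1])
```

```text
(-33, -15) [314.7 336.3] [271.7 208.2]
(33, -15) [320.7 203.9] [249.3 232.7]
(33, 15) [246.3 204. ] [264.6 240.4]
(-33, 15) [252.5 336.3] [286.7 215.3]
228 191
```

View pics/z2.png

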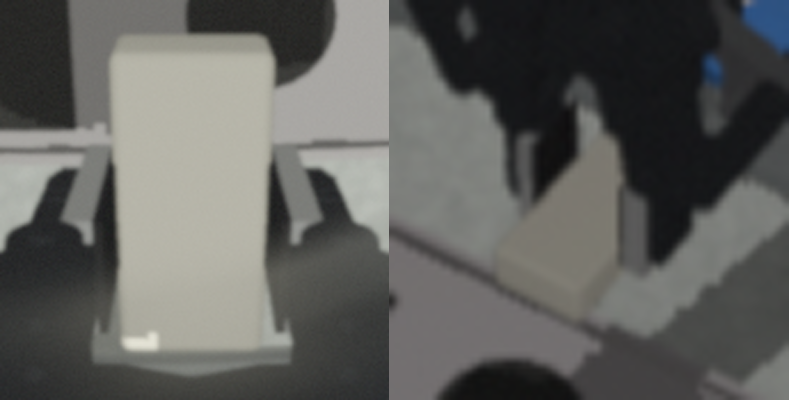

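>>> {"name": "carry_out", "arguments": {"commands": [-0.95,-0.98,0,0.021,-0.468,0.065,-1,-0.95,-0.98,0,0.021,-0.468,0.065,-1,-0.95,-0.98,0,0.021,-0.468,0.065,-1,-0.95,-0.98,0,0.021,-0.468,0.065,-1,-0.95,-0.98,0,0.021,-0.468,0.065,-1,-0.95,-0.98,0,0.021,-0.468,0.065,-1,-0.95,-0.98,0,0.021,-0.468,0.065,-1,-0.95,-0.98,0,0.021,-0.468,0.065,-1]}}

```text
time_s: 29.15
position: [478.6, -142.3, 59.2]
tcp_rot: [0.576, 0.545, 0.45, -0.41]
force: [0.9, -0.1, -1.2]
gripper_width: 0.332
```

```bash
python3 go.py -120 36 48 4|head -1
```

```text
29.15 pos [ 478.57 -142.26   59.19] delta/20 [-0.02 -1.11 -3.33] rot/4 [ 0.    0.   -0.04] slope-frame TCPmid [ 55.13 -97.97  75.87]
```

>>> {"name": "carry_out", "arguments": {"commands": [-0.45,-0.56,-0.3,0,0,-0.04,-1,-0.3,-0.55,-0.3,0,0,0,-1,0.18,0,-0.6,0,0,0,-1,0.18,0,-0.6,0,0,0,-1,0.18,0,-0.6,0,0,0,-1,0.18,0,-0.6,0,0,0,-1,0.02,0,-0.33,0,0,0,-1,0,0,0,0,0,0,-1]}}

```text
time_s: 29.95
position: [479.2, -163.7, -8.1]
tcp_rot: [0.575, 0.546, 0.45, -0.411]
force: [0.1, 0.0, -0.2]
gripper_width: 0.333
```

```bash
python3 look.py n; python3 go.py -120 36 48 0|head -1
```

```text
29.95 [ 479.2 -163.7   -8.1] [ 0.1  0.  -0.2] 0.33258129141651355
30.05 pos [ 479.25 -163.95   -7.39] delta/20 [-0.   -0.02 -0.2 ] rot/4 [-0.   -0.02  0.  ] slope-frame TCPmid [  37.11 -119.65   11.77]
```

View pics/ln.png

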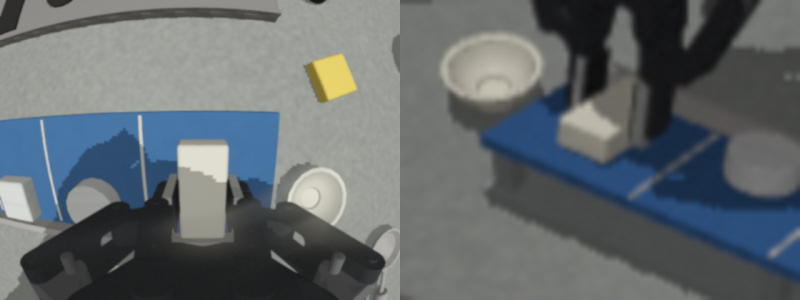

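>>> {"name": "carry_out", "arguments": {"commands": [0,0,-0.08,0,0,0,-1,0.01,0,-0.07,0,0,0,-1,0.01,0,-0.05,0,0,0,-1,0,0,-0.02,0,0,0,-1,0,0,0,0,0,0,-1,0,0,0,0,0,0,-1,0,0,0,0,0,0,-1,0,0,0,0,0,0,-1]}}

```text
time_s: 30.85
position: [479.9, -164.4, -9.1]
tcp_rot: [0.576, 0.546, 0.449, -0.411]
force: [-31.0, 9.6, 52.3]
gripper_width: 0.333
```

```bash
python3 go.py -120 36 48 0|head -1
```

```text
30.85 pos [ 479.86 -164.43   -9.13] delta/20 [-0.03  0.01 -0.11] rot/4 [ 0.01  0.01 -0.  ] slope-frame TCPmid [  37.22 -120.17    9.94]
```

>>> {"name": "carry_out", "arguments": {"commands": [-0.01,0,0.08,0,0,0,-1,0,0,0,0,0,0,0,0,0,0,0,0,0,0,0,0,0,0,0,0,0,-0.13,-0.01,0.48,0,0,0,0.1,-0.26,-0.02,0.96,0,0,0,0.2,-0.26,-0.02,0.96,0,0,0,0.3,-0.15,-0.01,0.9,0,0,0,0.4]}}

```text
time_s: 31.65
position: [463.0, -165.5, 57.5]
tcp_rot: [0.575, 0.546, 0.449, -0.411]
force: [0.6, 0.0, 0.1]
gripper_width: 0.696
```

>>> {"name": "carry_out", "arguments": {"commands": [0,0,1,0,0,0,0.4,0,0,1,0,0,0,0.4,0,0,1,0,0,0,0.4,0,-1,1,0,0,0,0.4,0,-1,0,0,0,0,0.4,0,-1,0,0,0,0,0.4,0,-1,0,0,0,0,0.4,0,-1,0,0,0,0,0.4]}}

```text
time_s: 32.45
position: [463.1, -266.2, 136.8]
tcp_rot: [0.575, 0.546, 0.449, -0.411]
force: [0.6, 0.0, -0.5]
gripper_width: 0.701
```

>>> {"name": "carry_out", "arguments": {"commands": [0,-1,0,0,0,0,0.4,0,-1,0,0,0,0,0.4,0,-1,0,0,0,0,0.4,0,-1,0,0,0,0,0.4,0,-1,0,0,0,0,0.4,0,-1,0,0,0,0,0.4,0,-1,0,0,0,0,0.4,0,-1,0,0,0,0,0.4]}}

```text
time_s: 33.25
position: [463.2, -427.0, 136.1]
tcp_rot: [0.575, 0.546, 0.45, -0.411]
force: [-0.1, 0.2, -0.4]
gripper_width: 0.704
```

```bash
python3 chk.py
```

```text
ctr slope [26.9 38.8 16. ] size 37.14557252612284 32.996781418941694 ang -94.022219415994
ctr slope [ 30.8 119.   16. ] size 42.08089163827291 39.90586789244047 ang -94.02045105334003
ctr slope [ 28.3 -40.2  16. ] size 38.89971308315044 36.460642885493684 ang -94.01338546173187
ctr slope [  42.7 -119.7   16. ] size 32.47461831782578 63.176704839553196 ang -91.8236224990417
```

View pics/chk.png

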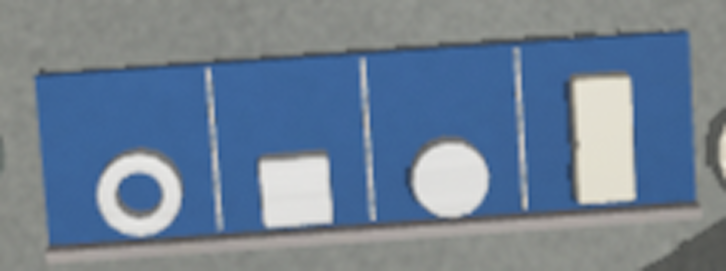

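Run:
```python
from cell import bot
from h import *
np.set_printoptions(precision=1,suppress=True)
for cam in("top","scene"):
    f=bot.grab_frame(cam);c=f["color"]
    hsv=cv2.cvtColor(c,cv2.COLOR_RGB2HSV)
    m=((hsv[...,1]<80)&(hsv[...,2]>(165 if cam=="top" else 140))).astype(np.uint8)
    for nm,y,x,h in(("ring",120,26,24),("square",40,22,20),("disc",-40,24,22),("oblong",-120,37,35)):
        P=[S+ey*(y+b)+ex*(x+a)+nn*16 for a,b in((-h-8,-30),(-h-8,30),(h+14,30),(h+14,-30))]
        k=np.zeros_like(m);cv2.fillConvexPoly(k,np.int32([proj(f,p) for p in P]),1)
        q=max(cv2.findContours(m&k,0,cv2.CHAIN_APPROX_NONE)[0],key=cv2.contourArea)
        B=np.array([inslope(onplane(f,u,v,S+nn*16,nn)) for u,v in q[:,0]])
        print(cam,nm,"x range",B[:,0].min(),B[:,0].max(),"y",B[:,1].min(),B[:,1].max())
    A=np.int32([proj(f,S+ey*b+ex*a) for a,b in((0,-175),(0,175),(90,175),(90,-175))]);u0,v0=A.min(0)-10;u1,v1=A.max(0)+10
    k=min(800/(u1-u0),600/(v1-v0))
    cv2.imwrite(f"pics/fin_{cam}.png",cv2.resize(c[v0:v1,u0:u1],None,fx=k,fy=k,interpolation=2)[:,:,::-1])
```

```text
top ring x range 5.5441209720631175 47.682809327559355 y 97.91455246777035 140.6947087569454
top square x range 5.121638130263192 40.69972340409399 y 20.77801186858823 57.21523787059756
top disc x range 4.578233565992935 43.21789078619087 y -59.75427955145249 -21.936996202258914
top oblong x range 6.139339181435366 72.07955250474403 y -136.0230806716379 -106.30646455169733
scene ring x range 0.8777014650645686 47.351171153680006 y 100.20107474766947 141.90923704895522
scene square x range -0.14337880511981538 40.57485359742669 y 22.791043235856677 58.39216306096887
scene disc x range -1.794921674694249 41.263393906962584 y -58.191331111613664 -20.819760144907544
scene oblong x range 1.624847112095598 73.19260882092742 y -134.44089556677457 -103.79020638618009
```

View pics/fin_top.png

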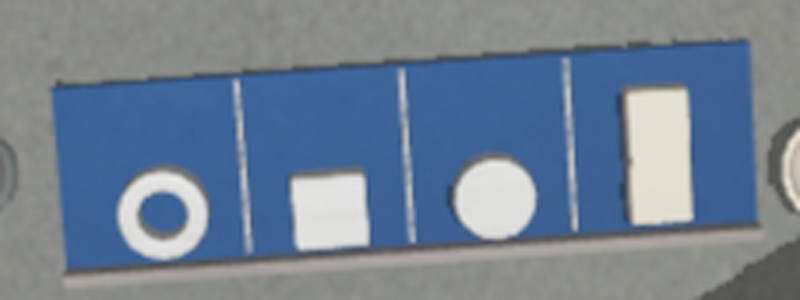

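View pics/fin_scene.png

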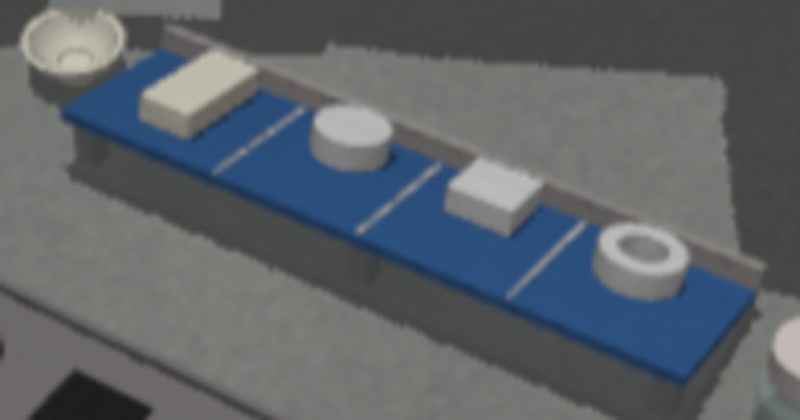

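Run:
```python
from cell import bot
s=bot.get_state();print(s["time_s"],s["force"],abs(s["joint_vel"]).max())
print(bot.finish_job())
```

```text
33.4 [ 0.07384628  0.48983296 -0.05393772] 0.0298464508089238
the job is handed in; nothing more can be done
None
```

I moved all four samples to the shelf in reverse order, let go of them and handed the job in at 33.4 s. From the robot's left, the lanes hold ring, square, disc and oblong; on the tray the order was oblong, disc, square, ring.

**Last checks (top camera):**

| Sample | Lane error across (mm) | Gap to the backstop (mm) |
|---|---|---|
| Ring | about 1 | about 5.5 |
| Square | about 1 | about 5 |
| Disc | about 1 | about 4.6 |
| Oblong | about 1 | about 6 |

- **Position:** the gaps are inside the 10 mm allowed, but the samples lie near the backstop and do not touch it.
- **Lie:** every sample looked flat in the pictures. The oblong's long side was within about 2–3° of straight up the slope.
- **Arm:** it was clear of everything and the force reading was near zero.

**What failed or disagreed:**
- **First grasp:** the fingers shut on nothing because they end about 42 mm short of the reported tool point. I measured this in two views and then worked with the tool point that much lower.
- **Set-down force:** two contacts were firmer than I meant, about 72 N for the square and 61 N for the oblong at the wrist. Both are below the 120 N wrist limit.
- **Scene camera:** its reading of the samples' lower edges differed from the top camera's by 4–6 mm, because the backstop blends into them there. The upper edges agreed within about 2 mm.

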